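# Put the plug gauge away in a chest with a folding lid stay

### The job

Put the plug gauge away in the gauge chest: raise the lid by its bar until the folding stay on its left side locks with its knee past straight, lay the gauge gently in the two notched rests, then break the stay by drawing its knee knob towards the front and lower the lid by hand until it is fully shut. Never strain the stay or push the lid against it while it is locked, never let the lid drop, and leave the other things on the bench where they are.

Things in the scene. Friction and masses are not known exactly. Their poses are not given: they have to be found in the camera images.
- chest: Grey steel chest fixed to the bench, 190 (x) x 230 (y) x 112 mm shut; origin at the centre of its underside, x towards the hinge (away from the robot), y left, z up. Walls 8 mm, rim at z = 100, inner floor at z = 45 mm. A 22 mm high strip at x = 28 to 33 mm parts off a rear row with two setting blocks; the front compartment (x = -87 to 27 mm) has the rests.
- chest_lid (a joint): Lid hinge, rad: 0 shut, grows as the lid opens. The stay ends it between 1.32 and 1.51, differing from start to start as its foot is clamped higher or lower: find the end by feel. Lid 0.85 to 1.2 kg (about 7 N at the bar to lift). Hinge friction 0.55 N m: with the stay broken it holds the lid above about 1.2 rad; lower down the lid falls if let go. Closing over 2.2 rad/s counts as dropped.
- lid_hinge (a point): Middle of the lid's hinge axis, at the rear top edge of the chest (x = 95, z = 100 mm in the chest's frame); the axis runs along the chest's y.
- lid_bar (a point): Middle of the lid's round steel handle bar, 12 mm thick, 90 mm long along the chest's y, 38 mm out from the lid's front edge (32 mm of clear gap) and 228 mm from the hinge axis; shut, it is 106 mm over the bench. It turns with the lid, and may turn between the fingers while it is carried round.
- stay_knee (a joint): Knee of the two-link stay (92 mm links) outside the chest's left (+y) side, rad: near 0 folded (shut), 2.60 straight, stop 2.85. When the lid is drawn up taut the knee sinks past straight by itself; above 2.70 it is locked. Drawing the knob some 25 to 35 mm to the front (about 3 N at first) breaks it; at 2.1 to 2.4 it stays broken and the lid, some 0.05 rad lower, stands on its hinge friction.
- knee_knob (a point): Point on the knee's round cross rod, 14 mm thick, that sticks out level to the left from 118 to 186 mm off the chest's middle, with a 20 mm black ball at its end; this point is on its axis at 170 mm. Folded it lies low near the chest's front; locked it stands about 145 mm over the bench, with free space behind it (hinge side) for a fingertip.
- stay_foot (a joint): Give of the stay's foot bracket on the chest's side, m: a very stiff spring mount (16 N per mm), 0 at rest, positive when the stay is pulled (lid forced up past its end, about 9 N at the bar per mm), negative when it is pushed (lid forced down on a locked stay). More than 0.0015 either way counts as straining the stay.
- plug_gauge: Plug gauge: a 38 mm steel plug 24 mm long at one end (-y), a 12 mm long one with a red collar at the other, a knurled 20 mm handle between; 108 mm long along its y, about 0.33 kg, lying on the bench right of the chest. Origin under its middle as it lies at the start (it turns with it when it rolls).
- gauge_center (a point): Middle of the plug gauge on its axis, 19 mm over the bench at the start; the knurled handle is clear from 29 mm on the -y side to 41 mm on the +y side of it.
- rest_center (a point): On the inner floor midway between the two notched rests (x = -30, z = 45 mm in the chest's frame). Each rest is a pair of ribs 9 mm high, 26 mm apart along the chest's x, 36 to 56 mm off to either side along y. The gauge lies along the chest's y, either way round, a plug in each rest, its axis 23 mm above this point.
- grease_tin: Flat tin, 70 mm wide, 31 mm high; a bystander. Origin at the centre of its underside.
- marker: Marker pen, 135 mm long; a bystander. Origin at the centre of its underside.
- spare_ring: Plated ring with a lug, 62x73x9 mm, on the right; a bystander. Origin at the centre of its underside.
- loose_ring: Plated ring with a lug, 62x74x9 mm, on the left; a bystander. Origin at the centre of its underside.

How it is judged (in metres and radians):
On the way, in this order (a step that is already met when the one before it is completed fails the run):
1. the lid is up and the stay is locked, its knee past straight (value of joint chest_lid above 1.25 rad and value of joint stay_knee above 2.7 rad), for 0.3 s.
2. the gauge lies released in its rests while the stay is locked (x of gauge_center in the frame of chest between -0.037 and -0.023 m and y of gauge_center in the frame of chest between -0.015 and 0.015 m and z of gauge_center in the frame of chest between 0.06 and 0.072 m and angle between the y axis of plug_gauge and the y axis of chest, either way round below 0.12 rad and contact force between the fingers and plug_gauge below 0.1 N and value of joint stay_knee above 2.7 rad), for 0.2 s.
3. the stay is broken and the lid is shut (value of joint chest_lid below 0.02 rad), for 0.2 s.
At the end, for the whole second after the job is handed in: The lid is shut (hinge below 0.02 rad) and the gauge lies at rest in its two rests inside: its middle within 7 mm of the rests' line, within 15 mm of the middle between them, its axis 60 to 72 mm over the chest's underside and within 0.12 rad of the chest's y (value of joint chest_lid below 0.02 rad and x of gauge_center in the frame of chest between -0.037 and -0.023 m and y of gauge_center in the frame of chest between -0.015 and 0.015 m and z of gauge_center in the frame of chest between 0.06 and 0.072 m and angle between the y axis of plug_gauge and the y axis of chest, either way round below 0.12 rad and linear speed of plug_gauge below 0.02 m/s); the robot touches nothing.
It fails at once if the stay was strained (its foot was dragged more than 1.5 mm either way) (value of joint stay_foot above 0.0015 m or value of joint stay_foot below -0.0015 m).
It fails at once if the lid was let drop (closing faster than 2.2 rad/s) (velocity of joint chest_lid below -2.2 rad/s).
It fails at once if the gauge was dropped into the chest (horizontal distance between gauge_center and rest_center below 0.08 m and height (world z) of gauge_center below 0.2 m and linear speed of plug_gauge above 0.6 m/s).
It fails at once if a bystander was moved more than 30 mm (distance of any of grease_tin, marker, spare_ring, loose_ring from where it was at the start of the episode above 0.03 m).
It also fails if it takes over 72 s, if anything falls off the work surface, if the arm or the gripper's body presses on something with over 40 N, if the wrist force passes 120 N, or if a joint passes its speed limit or range.

### The arm

A 6-joint arm with a two-finger parallel gripper is mounted at the origin on a cart in front of the work surface, level with it; the furniture and walls round the work are solid. World frame = base frame: x ahead of the robot, y to its left, z up, the work surface at z = 0. Lengths are in mm, angles in rad, forces in N, time in s.
With the tool pointing down it reaches from about 350 to 775 mm from the base axis. Payload 7.3 kg.
Tool frame: the origin (TCP) lies between the finger pads; the fingertips stand 14 mm ahead of it and the grasp point (between the pads) lies 5 mm behind it; y points along the fingers, z is the direction in which the jaws open and shut, and the axes are right-handed (so a half turn about y gives the same grasp; the last joint's range is limited). The gripper opens to 92 mm and grips with 3 to 60 N. Pads are 19 mm wide; open, the fingers measure 130 mm over their backs; the gripper's body (75 mm by 190 mm) begins 47 mm behind the grasp point.
Start: joints at [-1.409, 0.342, 1.524, -0, 1.275, -0.146], TCP at [159.078, -500.338, 240.741] pointing down, gripper open.
Joint ranges: [-2.53, 2.53], [-0.77, 2.02], [0.04, 2.7], [-1, 4.14], [0.28, 2.66], [-3.11, 3.11]. Speed limits (rad/s): [2.57, 2.57, 3.14, 3.14, 3.14, 3.14].

### API

Orientations are given as [roll, pitch, yaw] about the fixed x, y, z axes, in that order (R = Rz(yaw) Ry(pitch) Rx(roll)).
In Python, from plant import bot, vision, order gives the robot as it stands.
- The arm moves only by the tool apply_moves, never from a script. Its argument "rows" is a list of rows, each a list of 3 entries, a list of its own where there are three numbers: the shift along the tool's x, y, z in cm, then the turn about the tool's y in rad, then the finger opening in cm, from 0 to 9.18. A call has 1 to 5 rows; each row is the pose to reach, as a shift and turn from the pose measured when the call began, along the tool's axes at that moment; what a row does not reach only later rows make up. A row lasts 1/8 s, in which the tool goes at most 62.5 mm and 10.7 degrees, less where a joint would pass 70% of its speed; a pose out of reach is approached as far as the arm can. A call with a gripper value outside its range is refused whole. The fingers move at their own pace and stop on an object; the grip force is fixed at half the most. Time passes only in rows, so rows that repeat a pose let the fingers close. It gives the time, the measured TCP pose, the force and the opening at its end, in the units of the state.
- bot.get_obs(): the state, without advancing time (a new reading comes with each control period).
- vision.capture(name): name is "scene" or "top" or "wrist"; returns the picture (400x640x3 uint8, red, green, blue); there is no depth.
- vision.camera_info(name): a dict with "mtx" (3x3 intrinsics, pixels), "rvec" (rotation vector, rad) and "tvec" (3), from world to camera coordinates, as OpenCV has them. Camera axes: x right, y down, z forward; pixel columns grow to the right and rows downward; lengths in mm; the calibration is good to about 2 mm. A picture is of the moment at which its call begins: read the wrist's pose just before it. camera_info takes no time and is no camera call; for the wrist camera it gives the pose at the moment of the call.
- order.close_job(): hands the job in, once; it reports no verdict.
The state is a dict: "time": time; "joint_positions": joint angles; "dq": joint speeds; "tau": joint torques, N m; "tool_pos": TCP position; "tcp_rot": TCP orientation; "contact_force": force on the tool from outside, world axes, zero at the start; "moment": the same for the moment, N m; "grip_width": finger opening in mm.
Only numpy, scipy, OpenCV 4.12 (cv2) and the standard library are available. Lean on these libraries where they do the work, as an engineer would, in place of code of your own. Each camera call takes 0.05 s, during which the arm holds its last target.

## Working session

There is one attempt and no reset: what is moved stays moved. The work goes in short steps, Python scripts to look and compute and a tool call to move; the robot and the scene stay as the last step left them, time stands still between calls to the robot, and variables do not carry over. Pictures are saved under pics/ and viewed, and the job is handed in when it is done.

Besides the shell and the picture viewer there is one more tool, called after ">>>" in YAML: its name, and indented under it one key for each argument. apply_moves: Moves the arm, as the interface text tells. Its arguments: {"type":"object","properties":{"rows":{"type":"array","items":{"type":"array"}}},"required":["rows"]}

```bash
ls -la; mkdir -p pics
python3 - <<'E'
from plant import bot, vision, order
import cv2
o=bot.get_obs(); print(o)
for n in ("scene","top","wrist"):
    i=vision.camera_info(n); print(n,i)
    cv2.imwrite(f"pics/{n}0.png",vision.capture(n)[:,:,::-1])
E
```

```text
total 12
drwxr-xr-x  3 agent agent 4096 Dec  7 15:25 .
drwxr-xr-x 23 root  root  4096 Dec  7 15:25 ..
drwxr-xr-x  2 agent agent 4096 Dec  7 15:25 pics
{'time': 0.0, 'joint_positions': array([-1.40904446e+00,  3.42723425e-01,  1.52503521e+00, -7.57077699e-06,
        1.27543919e+00, -1.46012781e-01]), 'dq': array([ 0.00136616,  0.00099286, -0.00057485,  0.00026422, -0.00079999,
       -0.00040481]), 'tau': array([ 6.37539506e-05, -4.31239700e+01, -2.44218099e+01,  7.16726203e-02,
        5.60436677e-02, -1.22687366e-04]), 'tool_pos': array([ 158.98422215, -499.92190074,  240.03825442]), 'tcp_rot': array([-1.57238547e+00,  2.26381364e-04, -2.83382597e+00]), 'contact_force': array([0.46011336, 0.0159413 , 0.32723374]), 'moment': array([ 0.06012087,  0.03159019, -0.01053889]), 'grip_width': 91.99970336502666}
scene {'mtx': array([[440.59915922,   0.        , 320.10165694],
       [  0.        , 440.59915922, 198.39948308],
       [  0.        ,   0.        ,   1.        ]]), 'rvec': array([ 0.85224153, -2.48293434,  1.1898859 ]), 'tvec': array([355.15798037, 337.81166204, 926.51670279])}
top {'mtx': array([[423.45327041,   0.        , 315.73643371],
       [  0.        , 423.45327041, 199.96109731],
       [  0.        ,   0.        ,   1.        ]]), 'rvec': array([ 2.18860808, -2.13931671,  0.16548056]), 'tvec': array([-117.16413759,  537.1148527 , 1110.68060413])}
wrist {'mtx': array([[292.66879634,   0.        , 321.07480559],
       [  0.        , 292.66879634, 202.54547285],
       [  0.        ,   0.        ,   1.        ]]), 'rvec': array([-2.35374261,  1.72058631,  0.23449035]), 'tvec': array([-525.12852703,  -33.53384673,  389.73151091])}
```

View pics/scene0.png

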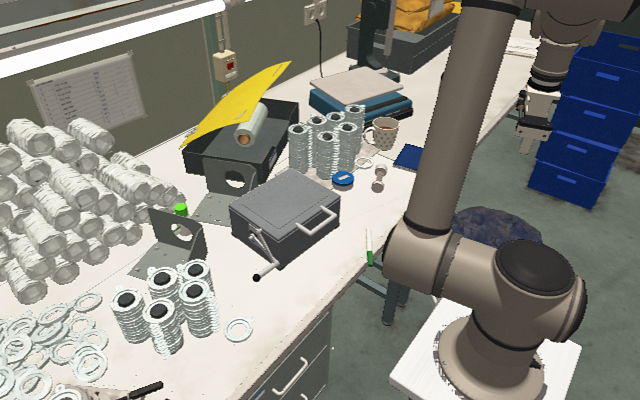

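View pics/top0.png

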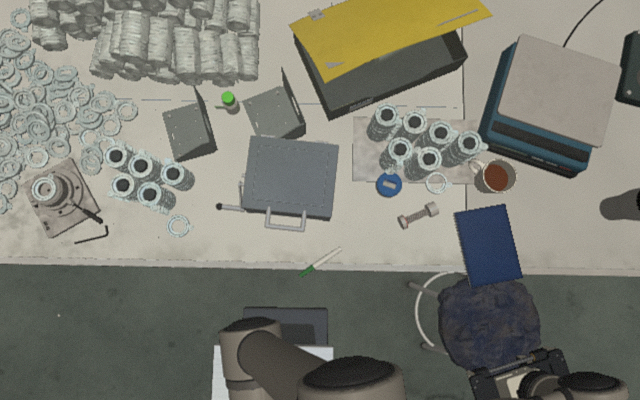

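View pics/wrist0.png

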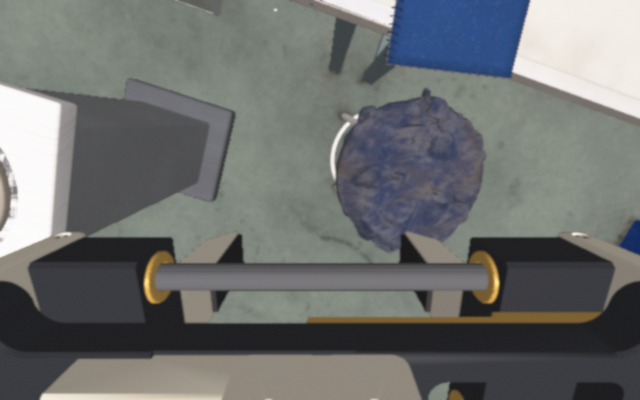

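```bash
cat > h.py <<'E'
import numpy as np, cv2
from plant import bot, vision, order
def cam(n):
    i=vision.camera_info(n); R=cv2.Rodrigues(np.array(i['rvec'],float))[0]
    return i['mtx'],R,np.array(i['tvec'],float)
def ray(c,px):
    K,R,t=c; d=R.T@np.linalg.solve(K,[px[0],px[1],1.]); return -R.T@t,d
def onz(c,px,z):
    o,d=ray(c,px); return o+d*(z-o[2])/d[2]
def proj(c,P):
    K,R,t=c; p=K@(R@np.asarray(P,float)+t); return p[:2]/p[2]
def snap(n,f):
    im=vision.capture(n)[:,:,::-1].copy(); cv2.imwrite(f"pics/{f}.png",im); return im
def crop(im,x0,y0,x1,y1,f,k):
    cv2.imwrite(f"pics/{f}.png",cv2.resize(im[y0:y1,x0:x1],None,fx=k,fy=k,interpolation=cv2.INTER_CUBIC))
def chestT(P,pose):
    x,y,a=pose; c,s=np.cos(a),np.sin(a); P=np.asarray(P,float)
    return np.array([x+c*P[0]-s*P[1],y+s*P[0]+c*P[1],P[2]])
E
python3 - <<'E'
from h import *
im=cv2.imread('pics/top0.png'); crop(im,205,120,355,245,'topcrop',5); crop(im,370,160,470,240,'gcrop',8)
im=cv2.imread('pics/scene0.png'); crop(im,220,150,400,290,'scrop',4.4)
for n in('scene','top'):
    c=cam(n); print(n,-c[1].T@c[2])
c=cam('wrist'); print(-c[1].T@c[2], c[1][2])
E
```

```text
scene [-11.47912631 626.75190684 840.0817743 ]
top [ 390.03760352  -81.26827199 1173.49790811]
[ 227.46427273 -479.15363801  384.11668953] [-0.25390585 -0.07994795 -0.96391916]
```

View pics/topcrop.png

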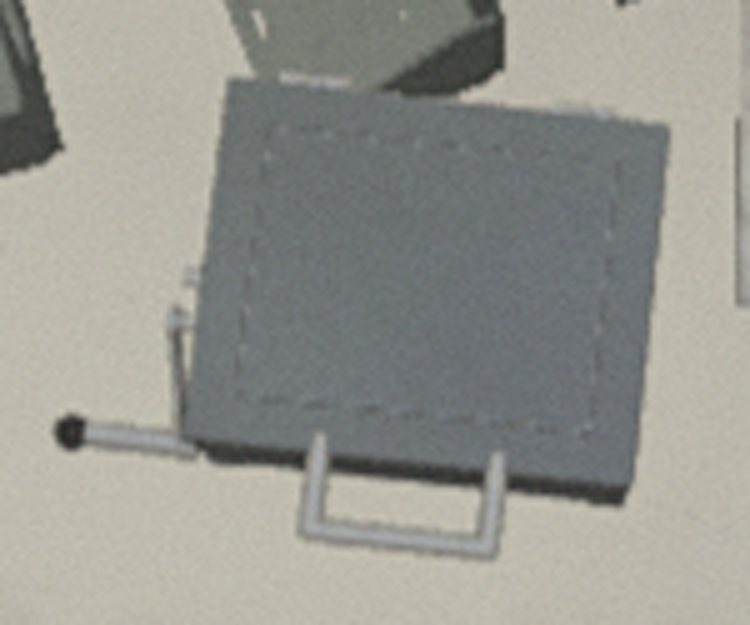

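View pics/gcrop.png

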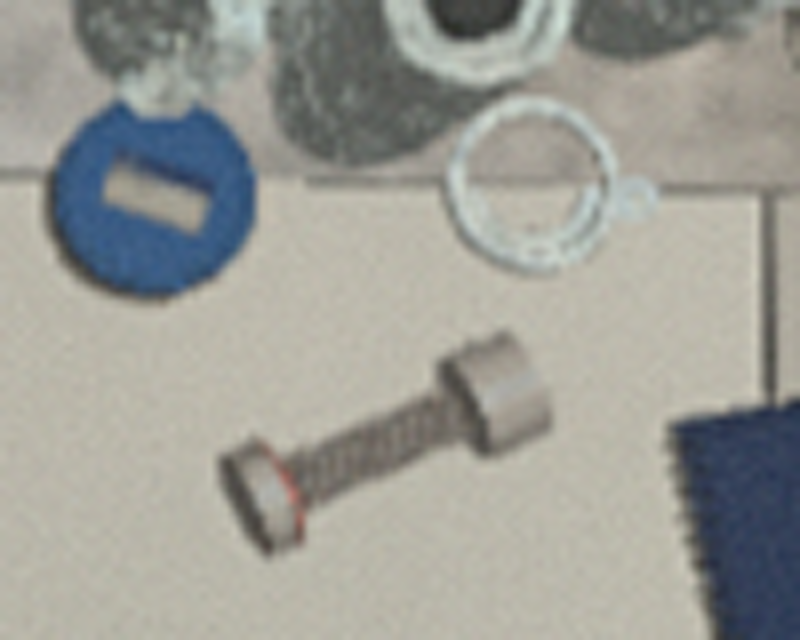

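View pics/scrop.png

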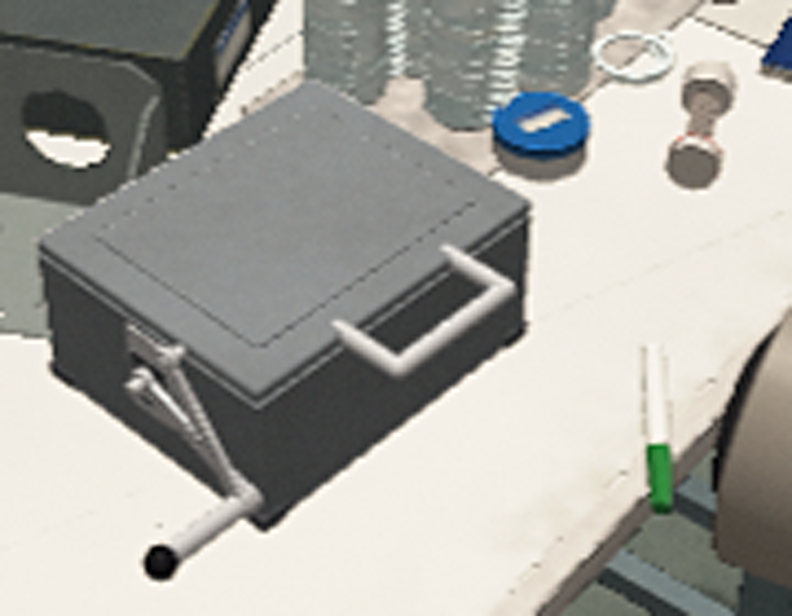

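Run:
```python
from h import *
from scipy.optimize import least_squares
c=cam('top')
f=lambda u,v,k,x0,y0:((u+.5)/k-.5+x0,(v+.5)/k-.5+y0)
pts={'TL':(230,80,(95,115,112)),'TR':(668,127,(95,-115,112)),'BR':(630,487,(-95,-115,112)),'BL':(185,438,(-95,115,112)),'b1':(310,530,(-133,42,106)),'b2':(490,548,(-133,-42,106))}
P={k:onz(c,f(v[0],v[1],5,205,120),v[2][2]) for k,v in pts.items()}
for k in P: print(k,P[k].round(1))
r=least_squares(lambda q:np.concatenate([chestT(v[2],q)[:2]-P[k][:2] for k,v in pts.items()]),[500,0,0])
print(r.x,r.fun.reshape(-1,2).round(1))
q=r.x
print('bar',chestT((-133,0,106),q),'hinge',chestT((95,0,100),q),'rest',chestT((-30,0,68),q))
# check scene
s=cam('scene'); im=cv2.imread('pics/scene0.png')
for k,v in pts.items():
    p=proj(s,chestT(v[2],q)); print(k,p.round(1)); cv2.circle(im,tuple(int(round(a)) for a in p),2,(0,0,255),-1)
crop(im,220,150,400,290,'scheck',4.4)
print('ball',onz(c,f(72,432,5,205,120),25))
# gauge
for u,v in((240,492),(262,497),(455,412),(300,480),(500,393),(545,375)): print(onz(c,f(u,v,8,370,160),19).round(1))
```

```text
TL [692.5  67.7 112. ]
TR [ 673.9 -158.2  112. ]
BR [ 487.4 -141.7  112. ]
BL [506.8  82.6 112. ]
b1 [462.4  18.8 106. ]
b2 [455.4 -71.9 106. ]
[ 5.90573152e+02 -3.74961101e+01 -8.36551075e-02] [[ 2.4  1.5]
 [ 1.8 -1.9]
 [-1.1 -2.5]
 [-1.3  2.5]
 [-0.9 -3.3]
 [-0.9  3.7]]
bar [458.03825904 -26.3829534  106.        ] hinge [685.24093201 -45.43407923 100.        ] rest [560.67806306 -34.98938306  68.        ]
TL [228.  202.5]
TR [291.4 165.4]
BR [342.1 193.8]
BL [279.3 238. ]
b1 [312.2 232. ]
b2 [334.9 215.2]
ball [518.21374665 157.27623176  25.        ]
[ 489.1 -336.6   19. ]
[ 487.6 -344.2   19. ]
[ 518.5 -411.2   19. ]
[ 493.7 -357.4   19. ]
[ 525.5 -427.    19. ]
[ 532.1 -442.7   19. ]
```

View pics/scheck.png

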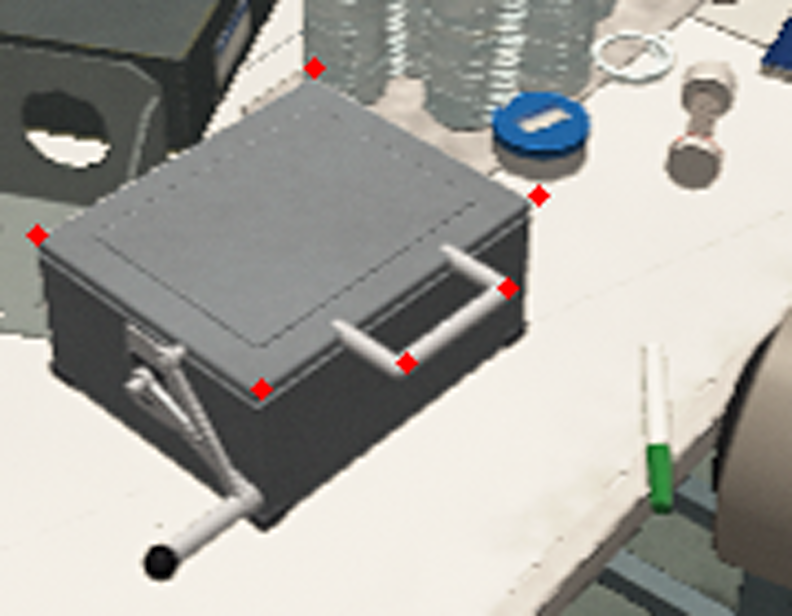

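```bash
cat >> h.py <<'E'
def go(P,yaw=None,o=None):
    from scipy.spatial.transform import Rotation as Ro
    o=o or bot.get_obs(); R=Ro.from_euler('xyz',o['tcp_rot']).as_matrix()
    d=R.T@(np.array(P,float)-o['tool_pos']); y=R[:,1]
    s=f"t={o['time']:.2f} pos {o['tool_pos'].round(1)} shift cm {(d/10).round(2)}"
    if yaw is not None:
        cy=np.arctan2(R[1,0],R[0,0]); dy=(yaw-cy+np.pi)%(2*np.pi)-np.pi; s+=f" yaw {cy:.3f} turn {-dy:.3f}"
    print(s, 'F',o['contact_force'].round(1),'w',o['grip_width'].round(1))
E
python3 -c "
from h import *
go((458,-26,230),-1.654)"
```

```text
Traceback (most recent call last):
  File "h.py", line 26, in go
    print(s, 'F',o['contact_force'].round(1),'w',o['grip_width'].round(1))
                                                 ^^^^^^^^^^^^^^^^^^^^^
AttributeError: 'float' object has no attribute 'round'
```

```bash
sed -i "s/o\['grip_width'\].round(1)/round(o['grip_width'],1)/" h.py
python3 -c "
from h import *
go((458,-26,230),-1.654)"
```

```text
t=0.15 pos [ 159.  -500.1  240.2] shift cm [-42.86   1.07 -36.12] yaw -2.834 turn -1.180 F [0.5 0.5 0.1] w 91.6
```

>>> apply_moves:
  rows:
    - [[-42.8,1,-36.1],-1.18,7]
    - [[-42.8,1,-36.1],-1.18,7]
    - [[-42.8,1,-36.1],-1.18,7]
    - [[-42.8,1,-36.1],-1.18,7]
    - [[-42.8,1,-36.1],-1.18,7]

```text
time: 0.78
tool_pos: [326.2, -234.2, 235.1]
tcp_rot: [-1.571, 0.001, -1.891]
contact_force: [0.2, -0.4, 1.0]
grip_width: 69.9
```

```bash
python3 -c "
from h import *
go((458,-26,230),-1.654)"
```

```text
t=0.78 pos [ 326.2 -234.2  235.1] shift cm [-23.9    0.53   5.96] yaw -1.891 turn -0.237 F [ 0.2 -0.4  1. ] w 69.9
```

>>> apply_moves:
  rows:
    - [[-23.9,0.5,6],-0.237,6]
    - [[-23.9,0.5,6],-0.237,6]
    - [[-23.9,0.5,6],-0.237,6]
    - [[-23.9,0.5,6],-0.237,6]
    - [[-23.9,0.5,6],-0.237,6]

```text
time: 1.4
tool_pos: [459.5, -22.6, 229.9]
tcp_rot: [-1.571, 0.002, -1.647]
contact_force: [-0.6, -0.5, -0.3]
grip_width: 59.8
```

```bash
python3 -c "
from h import *
go((458,-26,230),-1.654)
c=cam('wrist'); np.set_printoptions(suppress=True)
im=snap('wrist','w1')
q=(590.6,-37.5,-0.0837)
for P in ((-133,42,106),(-133,-42,106),(-95,115,112),(-95,-115,112),(95,115,112)): print(P,proj(c,chestT(P,q)))
"
```

```text
t=1.40 pos [459.5 -22.6 229.9] shift cm [ 0.35 -0.01 -0.12] yaw -1.647 turn 0.007 F [-0.6 -0.5 -0.3] w 59.8
(-133, 42, 106) [319.92777078 159.15347471]
(-133, -42, 106) [319.38677729 244.47071154]
(-95, 115, 112) [366.43896661  71.73820698]
(-95, -115, 112) [355.66892574 312.43255935]
(95, 115, 112) [595.998471    73.56230638]
```

View pics/w1.png

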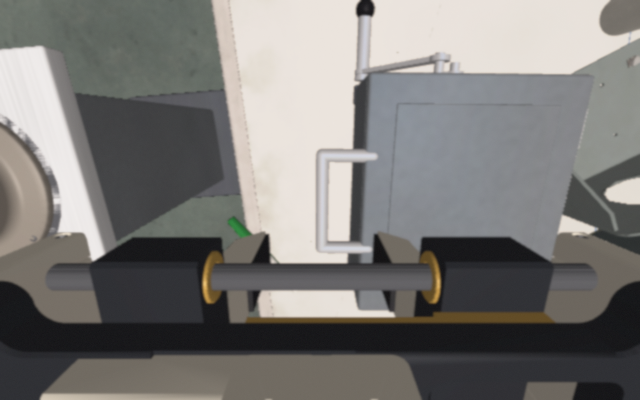

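```bash
python3 -c "
from h import *
go((460,-26.5,101),-1.653)"
```

```text
t=1.45 pos [458.5 -24.5 229.8] shift cm [ 0.2  12.88  0.17] yaw -1.649 turn 0.004 F [ 0.7 -0.8  0.1] w 60.0
```

>>> apply_moves:
  rows:
    - [[0.2,5,0.15],0.003,2.6]
    - [[0.2,8.5,0.15],0.003,2.6]
    - [[0.2,8.5,0.15],0.003,2.6]
    - [[0.2,11,0.15],0.003,2.6]

```text
time: 1.95
tool_pos: [461.5, -27.9, 122.0]
tcp_rot: [-1.567, -0.0, -1.654]
contact_force: [-0.4, 0.3, -0.4]
grip_width: 27.5
```

```bash
python3 -c "
from h import *
go((460,-26.5,101),-1.653)
snap('wrist','w2')"
```

```text
t=1.95 pos [461.5 -27.9 122. ] shift cm [-0.13  2.1  -0.17] yaw -1.654 turn -0.001 F [-0.4  0.3 -0.4] w 27.5
```

View pics/w2.png

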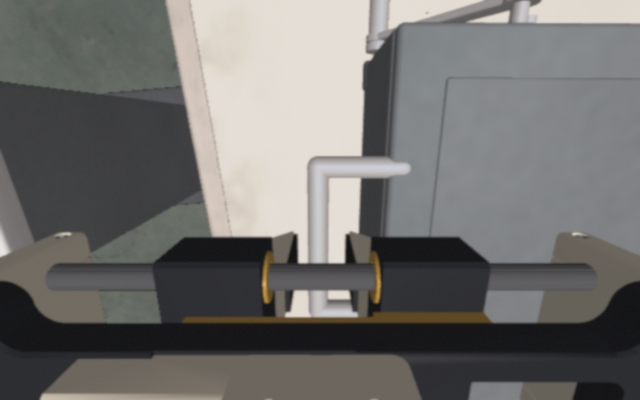

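>>> apply_moves:
  rows:
    - [[-0.1,2.1,-0.15],0,2.4]
    - [[-0.1,2.1,-0.15],0,2.4]
    - [[-0.1,2.1,-0.15],0,0.9]
    - [[-0.1,2.1,-0.15],0,0.9]
    - [[-0.1,2.1,-0.15],0,0.9]

```text
time: 2.62
tool_pos: [459.6, -26.8, 99.1]
tcp_rot: [-1.568, -0.0, -1.654]
contact_force: [3.7, -1.2, 6.2]
grip_width: 10.5
```

>>> apply_moves:
  rows:
    - [[0,0,0],0,0.9]

```text
time: 2.75
tool_pos: [459.6, -26.8, 99.3]
tcp_rot: [-1.568, -0.0, -1.654]
contact_force: [1.2, -0.6, -6.6]
grip_width: 11.0
```

```bash
cat >> h.py <<'E'
P0=np.array([459.6,-26.8,99.3]); R0=228.1; A0=0.0263
def arcP(th,psi=-0.083):
    a=A0+th; h=R0*(np.cos(A0)-np.cos(a)); return P0+np.array([h*np.cos(psi),h*np.sin(psi),R0*(np.sin(a)-np.sin(A0))])
def arc(ths):
    from scipy.spatial.transform import Rotation as Ro
    o=bot.get_obs(); R=Ro.from_euler('xyz',o['tcp_rot']).as_matrix()
    print('t',round(o['time'],2),o['tool_pos'].round(1),o['tcp_rot'].round(3),'F',o['contact_force'].round(1),'w',round(o['grip_width'],1))
    h=R0*np.cos(A0)-((o['tool_pos']-P0)[:2]@[np.cos(-.083),np.sin(-.083)]); v=R0*np.sin(A0)+(o['tool_pos']-P0)[2]
    print('th now %.4f rad %.1f'%(np.arctan2(v,h)-A0,np.hypot(h,v)))
    for t in ths: print(t,(R.T@(arcP(t)-o['tool_pos'])/10).round(2))
E
python3 -c "
from h import *
arc([.08,.2,.32,.44,.56])"
```

```text
t 2.75 [459.6 -26.8  99.3] [-1.568 -0.    -1.654] F [ 1.2 -0.6 -6.6] w 11.0
th now -0.0001 rad 228.1
0.08 [-0.   -1.82  0.13]
0.2 [-0.   -4.52  0.59]
0.32 [-0.   -7.14  1.37]
0.44 [-0.   -9.65  2.45]
0.56 [ -0.   -12.01   3.84]
```

>>> apply_moves:
  rows:
    - [[0,-1.82,0.13],0,0.9]
    - [[0,-4.52,0.59],0,0.9]
    - [[0,-7.14,1.37],0,0.9]
    - [[0,-9.65,2.45],0,0.9]
    - [[0,-12.0,3.84],0,0.9]

```text
time: 3.38
tool_pos: [494.8, -29.9, 218.2]
tcp_rot: [-1.576, -0.0, -1.654]
contact_force: [1.4, -3.5, -10.0]
grip_width: 10.9
```

```bash
python3 -c "
from h import *
arc([.66,.78,.9,1.02,1.12])
snap('scene','s3')"
```

```text
t 3.38 [494.8 -29.9 218.2] [-1.576 -0.    -1.654] F [  1.4  -3.5 -10. ] w 10.9
th now 0.5490 rad 229.7
0.66 [-0.01 -1.97  1.61]
0.78 [-0.01 -3.99  3.46]
0.9 [-0.01 -5.77  5.53]
1.02 [-0.01 -7.29  7.81]
1.12 [-0.01 -8.35  9.83]
```

View pics/s3.png

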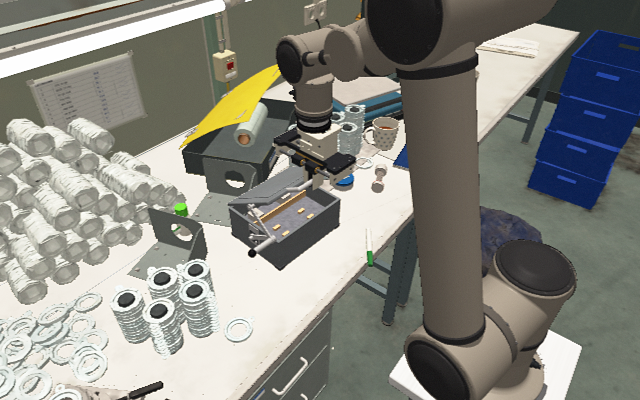

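The lid is following the gripper (around (300,190)) and the rests are visible at (280–305, 210–222); the stay's ball is at (252,253). I'll keep going.

>>> apply_moves:
  rows:
    - [[0,-1.97,1.61],0,0.9]
    - [[0,-3.99,3.46],0,0.9]
    - [[0,-5.77,5.53],0,0.9]
    - [[0,-7.29,7.81],0,0.9]
    - [[0,-8.35,9.83],0,0.9]

```text
time: 4.05
tool_pos: [592.8, -38.4, 306.2]
tcp_rot: [-1.577, -0.002, -1.654]
contact_force: [-10.2, -1.8, 9.1]
grip_width: 11.1
```

```bash
python3 -c "
from h import *
arc([1.18,1.22,1.25,1.27])
"
```

```text
t 4.05 [592.8 -38.4 306.2] [-1.577 -0.002 -1.654] F [-10.2  -1.8   9.1] w 11.1
th now 1.1273 rad 232.8
1.18 [-0.05 -0.03  1.3 ]
1.22 [-0.05 -0.35  2.16]
1.25 [-0.05 -0.56  2.81]
1.27 [-0.05 -0.69  3.25]
```

>>> apply_moves:
  rows:
    - [[0,0,0.6],0,0.9]
    - [[0,0,1.2],0,0.9]

```text
time: 4.3
tool_pos: [602.4, -39.2, 309.8]
tcp_rot: [-1.579, -0.003, -1.654]
contact_force: [-14.9, -0.3, 26.1]
grip_width: 11.2
```

```bash
python3 -c "
from h import *
arc([1.18,1.22,1.25,1.27])
"
```

```text
t 4.3 [602.4 -39.2 309.8] [-1.579 -0.003 -1.654] F [-14.9  -0.3  26.1] w 11.2
th now 1.1717 rad 232.4
1.18 [-0.06  0.33  0.34]
1.22 [-0.06  0.02  1.19]
1.25 [-0.06 -0.2   1.84]
1.27 [-0.06 -0.33  2.28]
```

```bash
python3 -c "
from h import *
snap('wrist','w4'); im=snap('scene','s4'); crop(im,210,110,400,290,'s4c',4)
arc([1.18])
"
```

```text
t 4.4 [603.2 -39.4 310.1] [-1.576 -0.003 -1.654] F [-12.5   0.6  22.9] w 11.4
th now 1.1754 rad 232.5
1.18 [-0.06  0.37  0.26]
```

View pics/w4.png

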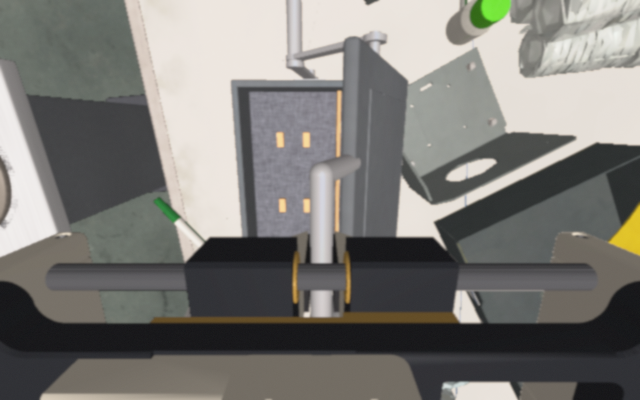

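View pics/s4c.png

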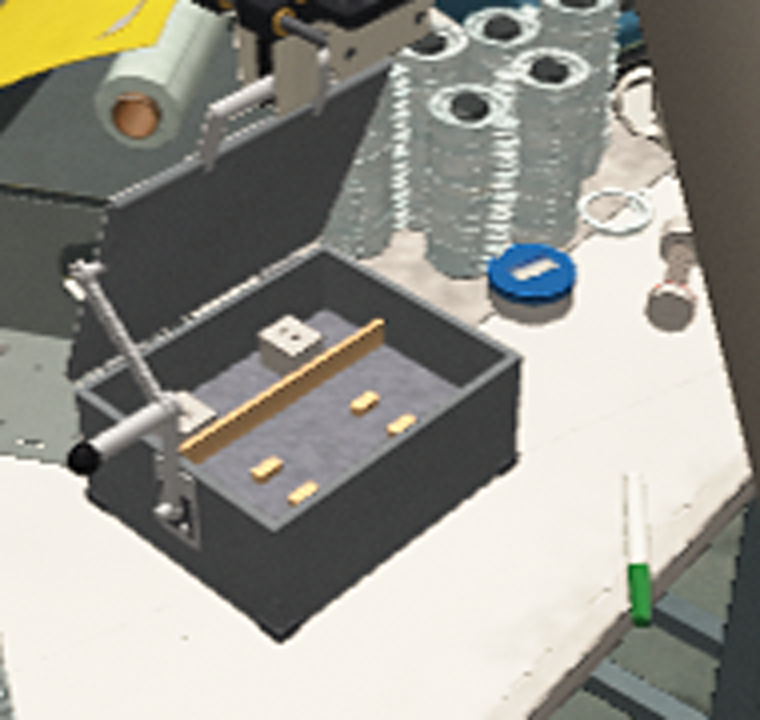

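>>> apply_moves:
  rows:
    - [[0,-0.3,0],0,0.9]
    - [[0,-0.3,0],0,0.9]

```text
time: 4.65
tool_pos: [603.0, -39.3, 310.3]
tcp_rot: [-1.58, -0.002, -1.654]
contact_force: [3.9, -1.2, -10.3]
grip_width: 11.3
```

```bash
python3 - <<'E'
from h import *
o=bot.get_obs()
h=R0*np.cos(A0)-((o['tool_pos']-P0)[:2]@[np.cos(-.083),np.sin(-.083)]); v=np.sqrt(R0**2-h*h)
z0=o['tool_pos'][2]-v+R0*np.sin(A0); print(z0, np.arctan2(v,h)-A0)
import re
s=open('h.py').read(); s=s.replace('459.6,-26.8,99.3','459.6,-26.8,%.1f'%z0); open('h.py','w').write(s)
E
python3 -c "
from h import *
arc([1.2,1.23,1.26,1.28])"
```

```text
104.29710051529231 1.1669836039765904
t 4.65 [603.  -39.3 310.3] [-1.58  -0.002 -1.654] F [  3.9  -1.2 -10.3] w 11.3
th now 1.1670 rad 228.1
1.2 [-0.06 -0.27  0.7 ]
1.23 [-0.06 -0.5   1.35]
1.26 [-0.06 -0.71  2.  ]
1.28 [-0.06 -0.84  2.44]
```

>>> apply_moves:
  rows:
    - [[0,-0.27,0.7],0,0.9]
    - [[0,-0.5,1.35],0,0.9]
    - [[0,-0.71,2.0],0,0.9]
    - [[0,-0.71,2.0],0,0.9]

```text
time: 5.15
tool_pos: [623.3, -41.1, 317.5]
tcp_rot: [-1.58, -0.002, -1.654]
contact_force: [-2.5, -1.6, 2.0]
grip_width: 10.7
```

```bash
python3 -c "
from h import *
arc([1.28,1.3,1.32])
im=snap('scene','s5'); crop(im,210,110,400,290,'s5c',4)
"
```

```text
t 5.15 [623.3 -41.1 317.5] [-1.58  -0.002 -1.654] F [-2.5 -1.6  2. ] w 10.7
th now 1.2616 rad 228.3
1.28 [-0.07 -0.1   0.41]
1.3 [-0.07 -0.21  0.85]
1.32 [-0.07 -0.32  1.29]
```

View pics/s5c.png

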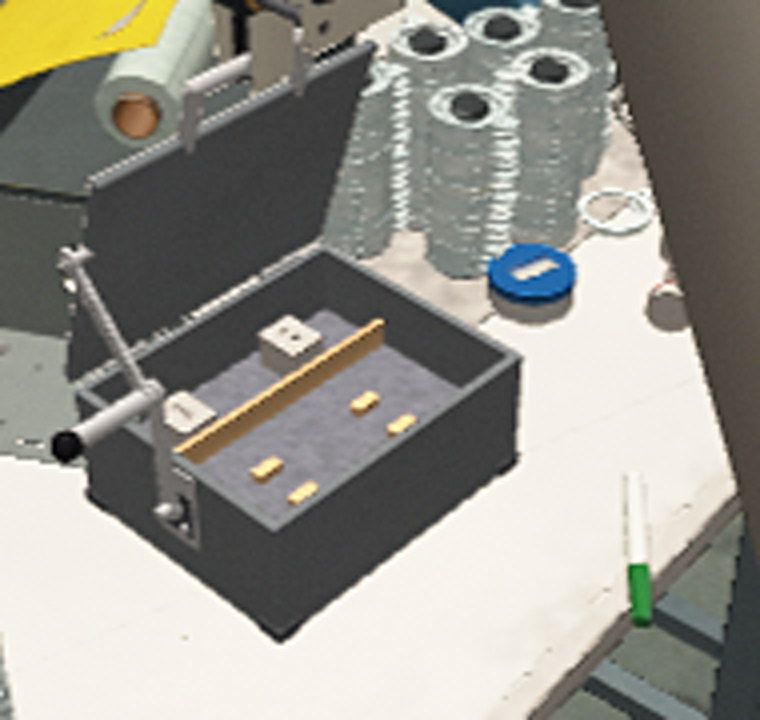

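>>> apply_moves:
  rows:
    - [[0,-0.1,0.41],0,0.9]
    - [[0,-0.21,0.85],0,0.9]
    - [[0,-0.25,1.05],0,0.9]
    - [[0,-0.25,1.05],0,0.9]

```text
time: 5.7
tool_pos: [634.0, -42.1, 320.5]
tcp_rot: [-1.578, -0.003, -1.654]
contact_force: [-3.9, -1.8, 6.6]
grip_width: 10.9
```

```bash
python3 -c "
from h import *
arc([1.32,1.33,1.34,1.35])
im=snap('scene','s6'); crop(im,210,110,320,290,'s6c',4)
"
```

```text
t 5.7 [634.  -42.1 320.5] [-1.578 -0.003 -1.654] F [-3.9 -1.8  6.6] w 10.9
th now 1.3103 rad 228.4
1.32 [-0.08 -0.02  0.22]
1.33 [-0.08 -0.07  0.44]
1.34 [-0.08 -0.12  0.67]
1.35 [-0.08 -0.17  0.89]
```

View pics/s6c.png

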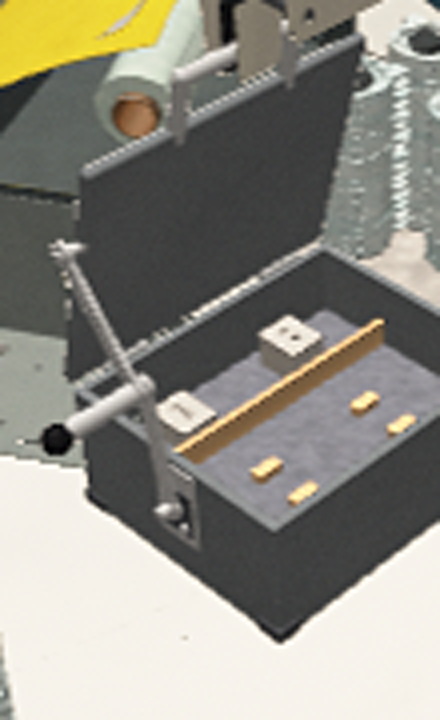

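```bash
cat >> h.py <<'E'
Q=(592,-37.3,-0.083)
def onside(c,px,yc=122):
    o,d=ray(c,px); n=np.array([-np.sin(Q[2]),np.cos(Q[2]),0]); s=(yc-n@(o-np.array([Q[0],Q[1],0])))/(n@d)
    p=o+s*d-np.array([Q[0],Q[1],0]); return np.array([p[0]*np.cos(Q[2])+p[1]*np.sin(Q[2]),p[2]])
def stay(f,k,u,x0=210,y0=110,m=4):
    c=cam('scene'); P=[onside(c,((a+.5)/m-.5+x0,(b+.5)/m-.5+y0)) for a,b in(f,k,u)]
    print('foot,knee,lid',[p.round(1) for p in P],'L',[round(np.linalg.norm(P[i]-P[j]),1) for i,j in((0,1),(1,2),(0,2))])
E
python3 -c "
from h import *
stay((177,512),(145,388),(65,250))
stay((177,512),(155,395),(75,260))"
```

```text
foot,knee,lid [array([-8.9, 60.1]), array([  9.7, 151.5]), array([ 72.9, 222.3])] L [np.float64(93.3), np.float64(94.9), np.float64(181.6)]
foot,knee,lid [array([-8.9, 60.1]), array([  0.6, 151.3]), array([ 64. , 219.4])] L [np.float64(91.7), np.float64(93.1), np.float64(175.2)]
```

>>> apply_moves:
  rows:
    - [[0,-0.03,0.22],0,0.9]
    - [[0,-0.07,0.44],0,0.9]
    - [[0,-0.1,0.6],0,0.9]
    - [[0,-0.1,0.6],0,0.9]

```text
time: 6.25
tool_pos: [640.3, -42.6, 321.8]
tcp_rot: [-1.577, -0.003, -1.654]
contact_force: [-3.5, -0.8, 5.8]
grip_width: 10.7
```

```bash
python3 -c "
from h import *
arc([1.35,1.36,1.37,1.38])
im=snap('scene','s7'); crop(im,210,110,320,290,'s7c',4)
"
```

```text
t 6.25 [640.3 -42.6 321.8] [-1.577 -0.003 -1.654] F [-3.5 -0.8  5.8] w 10.7
th now 1.3388 rad 228.3
1.35 [-0.08 -0.03  0.26]
1.36 [-0.08 -0.08  0.48]
1.37 [-0.08 -0.12  0.7 ]
1.38 [-0.08 -0.16  0.93]
```

View pics/s7c.png

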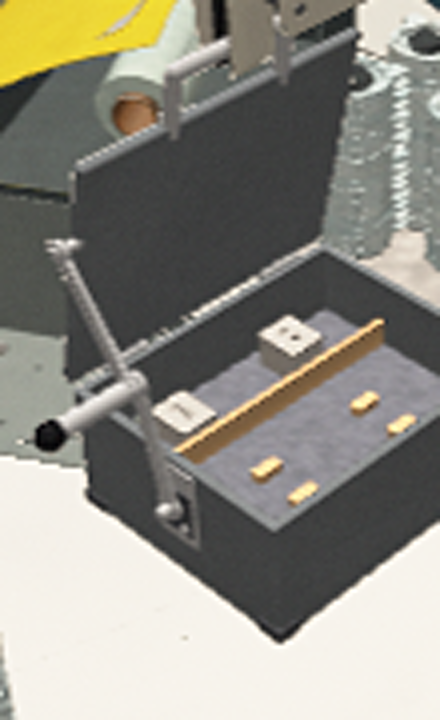

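>>> apply_moves:
  rows:
    - [[0,-0.02,0.2],0,0.9]
    - [[0,-0.04,0.35],0,0.9]
    - [[0,-0.04,0.35],0,0.9]

```text
time: 6.68
tool_pos: [644.3, -43.0, 322.4]
tcp_rot: [-1.576, -0.003, -1.654]
contact_force: [-3.7, -1.5, 4.8]
grip_width: 11.1
```

>>> apply_moves:
  rows:
    - [[0,-0.02,0.15],0,0.9]
    - [[0,-0.03,0.3],0,0.9]
    - [[0,-0.03,0.3],0,0.9]

```text
time: 7.05
tool_pos: [647.9, -43.3, 323.0]
tcp_rot: [-1.574, -0.003, -1.654]
contact_force: [-2.5, -1.5, 5.6]
grip_width: 11.1
```

```bash
python3 -c "
from h import *
arc([1.37,1.38])
im=snap('scene','s8'); crop(im,210,110,320,290,'s8c',4)
"
```

```text
t 7.05 [647.9 -43.3 323. ] [-1.574 -0.003 -1.654] F [-2.5 -1.5  5.6] w 11.1
th now 1.3728 rad 228.0
1.37 [-0.08  0.   -0.06]
1.38 [-0.08 -0.03  0.16]
```

View pics/s8c.png

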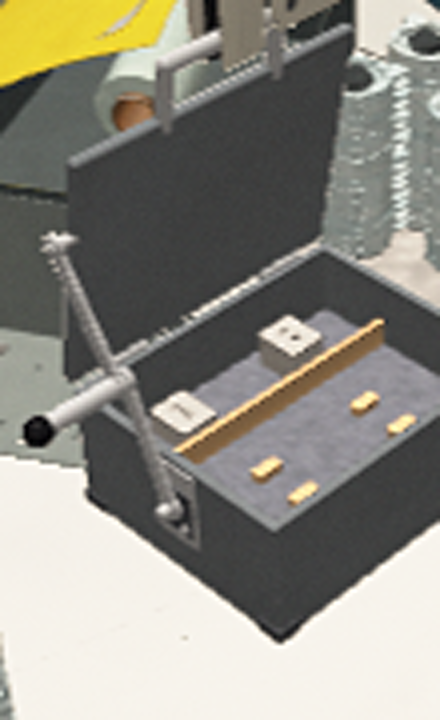

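>>> apply_moves:
  rows:
    - [[0,-0.01,0.1],0,0.9]
    - [[0,-0.02,0.2],0,0.9]
    - [[0,-0.02,0.2],0,0.9]

```text
time: 7.48
tool_pos: [649.7, -43.5, 323.3]
tcp_rot: [-1.575, -0.003, -1.654]
contact_force: [-5.7, -0.9, 4.6]
grip_width: 10.8
```

>>> apply_moves:
  rows:
    - [[0,-0.01,0.1],0,0.9]
    - [[0,-0.02,0.2],0,0.9]
    - [[0,-0.02,0.2],0,0.9]

```text
time: 7.85
tool_pos: [651.0, -43.6, 323.5]
tcp_rot: [-1.577, -0.003, -1.654]
contact_force: [-6.3, -0.5, 5.8]
grip_width: 10.7
```

```bash
python3 -c "
from h import *
arc([1.39])
im=snap('scene','s9'); crop(im,210,110,320,290,'s9c',4)
"
```

```text
t 7.85 [651.  -43.6 323.5] [-1.577 -0.003 -1.654] F [-6.3 -0.5  5.8] w 10.7
th now 1.3865 rad 228.0
1.39 [-0.08 -0.02  0.08]
```

View pics/s9c.png

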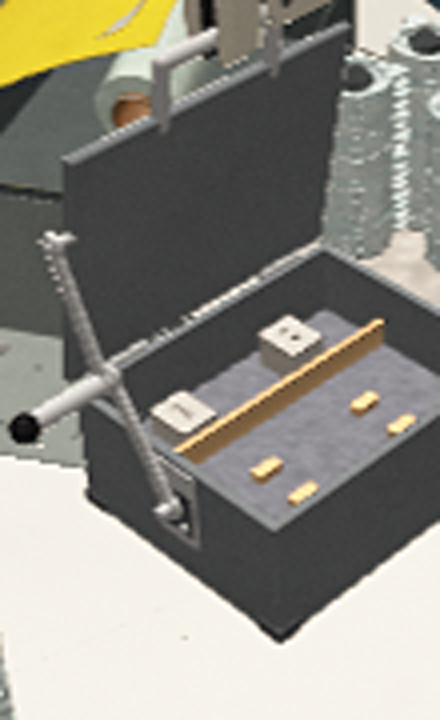

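>>> apply_moves:
  rows:
    - [[0,0,0],0,0.9]
    - [[0,0,0],0,0.9]
    - [[0,0,0],0,0.9]

```text
time: 8.28
tool_pos: [651.0, -43.6, 323.5]
tcp_rot: [-1.577, -0.003, -1.654]
contact_force: [-4.9, -1.2, 5.3]
grip_width: 11.0
```

```bash
python3 -c "
from h import *
arc([1.39])
im=snap('scene','s10'); crop(im,210,150,290,250,'s10c',6)
stay((177,512),(145,388),(65,250))
stay((177,512),(125,383),(55,243))
stay((177,512),(110,378),(53,238))
"
```

```text
t 8.28 [651.  -43.6 323.5] [-1.577 -0.003 -1.654] F [-4.9 -1.2  5.3] w 11.0
th now 1.3865 rad 228.1
1.39 [-0.08 -0.02  0.08]
foot,knee,lid [array([-8.9, 60.1]), array([  9.7, 151.5]), array([ 72.9, 222.3])] L [np.float64(93.3), np.float64(94.9), np.float64(181.6)]
foot,knee,lid [array([-8.9, 60.1]), array([ 29.3, 144.1]), array([ 82.2, 222.8])] L [np.float64(92.3), np.float64(94.8), np.float64(186.5)]
foot,knee,lid [array([-8.9, 60.1]), array([ 44.2, 139.5]), array([ 83.6, 225.8])] L [np.float64(95.5), np.float64(94.8), np.float64(189.7)]
```

View pics/s10c.png

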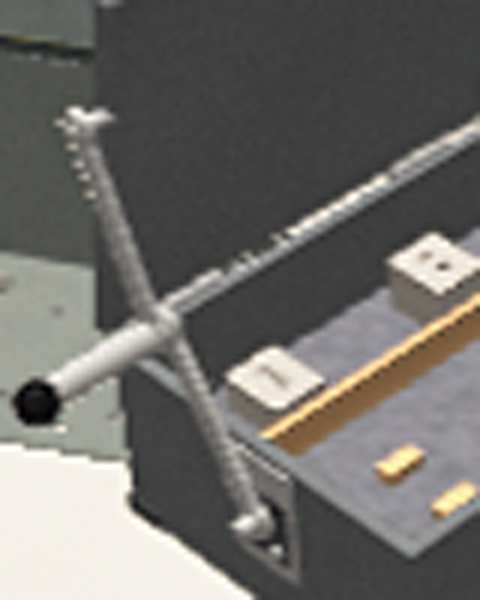

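```bash
python3 -c "
from h import *
im=cv2.imread('pics/s10.png'); crop(im,212,150,260,215,'s10d',12)
im=cv2.imread('pics/s8.png'); crop(im,212,150,260,215,'s8d',12)
a=cv2.imread('pics/s10d.png');b=cv2.imread('pics/s8d.png')
cv2.imwrite('pics/cmp.png',cv2.resize(np.hstack([b,a]),None,fx=.69,fy=.69))
"
```

```text
(no output)
```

View pics/cmp.png

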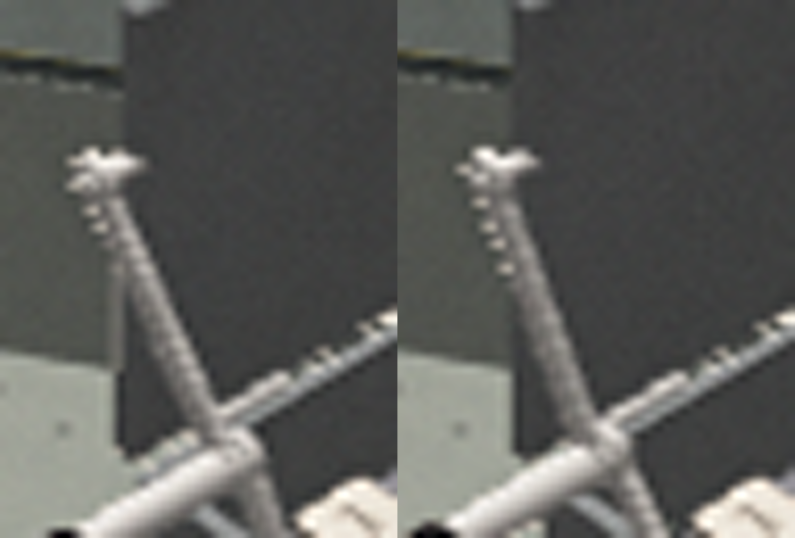

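>>> apply_moves:
  rows:
    - [[0,0,-0.08],0,0.9]
    - [[0,0.01,-0.15],0,0.9]
    - [[0,0.01,-0.15],0,0.9]

```text
time: 8.7
tool_pos: [649.7, -43.5, 323.3]
tcp_rot: [-1.577, -0.003, -1.654]
contact_force: [-2.0, -1.0, 4.0]
grip_width: 10.9
```

```bash
python3 -c "
from h import *
arc([1.39])
im=snap('scene','s11'); crop(im,212,150,260,245,'s11d',8)
"
```

```text
t 8.7 [649.7 -43.5 323.3] [-1.577 -0.003 -1.654] F [-2. -1.  4.] w 10.9
th now 1.3805 rad 228.1
1.39 [-0.08 -0.04  0.21]
```

View pics/s11d.png

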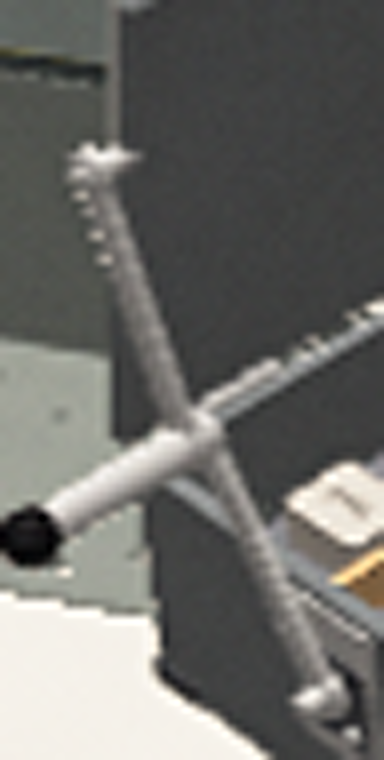

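```bash
cat >> h.py <<'E'
def ball(im,box=(200,195,290,290)):
    x0,y0,x1,y1=box; g=im[y0:y1,x0:x1].max(2)
    n,l,s,c=cv2.connectedComponentsWithStats((g<45).astype(np.uint8))
    return [(tuple((c[i]+[x0,y0]).round(1)),s[i][4]) for i in range(1,n) if 8<s[i][4]<60]
E
python3 -c "
from h import *
for n in (3,4,5,6,7,8,9,10,11): print(n,ball(cv2.imread(f'pics/s{n}.png')))
"
```

```text
3 [((np.float64(251.8), np.float64(252.9)), np.int32(42))]
4 [((np.float64(230.6), np.float64(224.4)), np.int32(48)), ((np.float64(279.7), np.float64(267.5)), np.int32(11))]
5 [((np.float64(226.2), np.float64(221.3)), np.int32(44)), ((np.float64(279.7), np.float64(267.5)), np.int32(11))]
6 [((np.float64(223.8), np.float64(219.7)), np.int32(44)), ((np.float64(279.7), np.float64(267.5)), np.int32(11))]
7 [((np.float64(221.9), np.float64(218.7)), np.int32(43)), ((np.float64(279.7), np.float64(267.5)), np.int32(11))]
8 [((np.float64(219.0), np.float64(217.7)), np.int32(40)), ((np.float64(255.3), np.float64(237.5)), np.int32(10)), ((np.float64(279.7), np.float64(267.5)), np.int32(11))]
9 [((np.float64(215.8), np.float64(217.0)), np.int32(40)), ((np.float64(279.7), np.float64(267.5)), np.int32(11))]
10 [((np.float64(215.7), np.float64(217.0)), np.int32(40)), ((np.float64(279.7), np.float64(267.5)), np.int32(11))]
11 [((np.float64(215.2), np.float64(217.0)), np.int32(39)), ((np.float64(279.7), np.float64(267.5)), np.int32(11))]
```

>>> apply_moves:
  rows:
    - [[0,0,-0.05],0,0.9]
    - [[0,0.01,-0.12],0,0.9]
    - [[0,0.01,-0.12],0,0.9]

```text
time: 9.12
tool_pos: [648.4, -43.4, 323.1]
tcp_rot: [-1.577, -0.003, -1.654]
contact_force: [-1.1, -1.5, 3.2]
grip_width: 11.0
```

```bash
python3 -c "
from h import *
arc([1.39])
im=snap('scene','s12'); print(ball(im))
"
```

```text
t 9.12 [648.4 -43.4 323.1] [-1.577 -0.003 -1.654] F [-1.1 -1.5  3.2] w 11.0
th now 1.3749 rad 228.1
1.39 [-0.09 -0.06  0.34]
[((np.float64(215.0), np.float64(216.9)), np.int32(38)), ((np.float64(279.7), np.float64(267.5)), np.int32(11))]
```

>>> apply_moves:
  rows:
    - [[0,0,0],0,2.5]
    - [[0,0,0],0,3.5]
    - [[0,-1,0],0,4.5]
    - [[0,-4,0],0,5]
    - [[0,-8,0],0,6]

```text
time: 9.8
tool_pos: [648.7, -43.0, 403.8]
tcp_rot: [-1.579, -0.003, -1.654]
contact_force: [0.5, 0.1, 0.3]
grip_width: 55.7
```

```bash
python3 -c "
from h import *
arc([1.39])
im=snap('scene','s13'); print(ball(im)); crop(im,200,110,390,290,'s13c',4)
im=snap('top','t13'); crop(im,370,160,470,240,'g13',8);
g=cv2.cvtColor(im[160:240,370:470],cv2.COLOR_BGR2LAB); crop(im,205,60,355,245,'t13c',4)
"
```

```text
t 9.8 [648.7 -43.  403.8] [-1.579 -0.003 -1.654] F [0.5 0.1 0.3] w 55.7
th now 1.4201 rad 307.9
1.39 [-0.06  8.01  0.37]
[((np.float64(215.0), np.float64(216.9)), np.int32(38)), ((np.float64(279.7), np.float64(267.5)), np.int32(11))]
```

View pics/s13c.png

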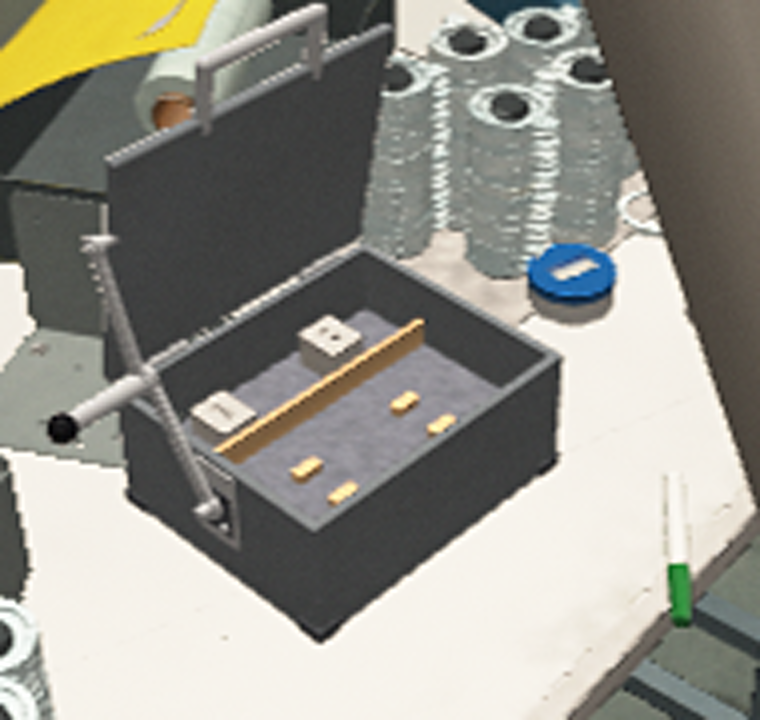

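View pics/g13.png

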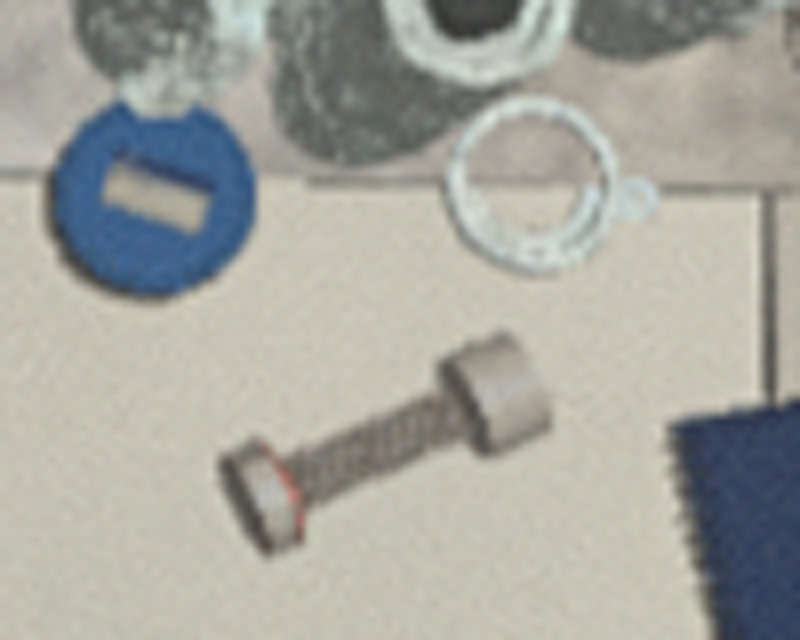

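```bash
python3 -c "
from h import *
c=cam('top')
f=lambda u,v:((u+.5)/8-.5+370,(v+.5)/8-.5+160)
a=onz(c,f(462,412),19);b=onz(c,f(283,487),19); print(a,b,np.linalg.norm(a-b))
d=(b-a)/np.linalg.norm(b-a); m=a+d*30; m2=b-d*42; print(m,m2, 'yawdir',np.arctan2(d[1],d[0]))
go((505,-380,250))
"
```

```text
[ 518.55023537 -413.67177406   19.        ] [ 491.18608191 -351.4834992    19.        ] 67.94246408072875
[ 506.4675914  -386.21253673   19.        ] [ 508.10178346 -389.92643146   19.        ] yawdir 1.9853208834693894
t=9.90 pos [649.8 -43.2 408.9] shift cm [ 34.71  15.98 -11.69] F [ 0.7 -0.   0.5] w 59.3
```

```bash
python3 -c "
from h import *
go((508,-388,160),-1.156)
"
```

```text
t=9.90 pos [649.8 -43.2 408.9] shift cm [ 35.45  24.99 -11.35] yaw -1.654 turn -0.498 F [ 0.7 -0.   0.5] w 59.3
```

>>> apply_moves:
  rows:
    - [[6,0,-3],-0.1,5]
    - [[12,2,-6],-0.2,5]
    - [[35.4,24,-11.3],-0.498,5]
    - [[35.4,24,-11.3],-0.498,5]
    - [[35.4,24,-11.3],-0.498,5]

```text
time: 10.52
tool_pos: [542.0, -283.1, 267.0]
tcp_rot: [-1.569, -0.005, -1.154]
contact_force: [0.8, 0.0, 0.2]
grip_width: 49.9
```

```bash
python3 -c "
from h import *
go((508,-388,150),-1.156)
"
```

```text
t=10.53 pos [ 542.  -283.1  267. ] shift cm [ 8.16 11.74 -7.37] yaw -1.154 turn 0.002 F [0.8 0.  0.2] w 49.9
```

>>> apply_moves:
  rows:
    - [[8.2,11.7,-7.4],0,4.5]
    - [[8.2,11.7,-7.4],0,4.5]
    - [[8.2,11.7,-7.4],0,4.5]
    - [[8.2,11.7,-7.4],0,4.5]

```text
time: 11.02
tool_pos: [506.0, -389.3, 147.5]
tcp_rot: [-1.571, -0.001, -1.157]
contact_force: [0.2, -0.0, 0.2]
grip_width: 45.0
```

```bash
python3 -c "
from h import *
go((508,-388,17),-1.156)
c=cam('wrist');im=snap('wrist','w14')
g=np.array([507.3,-388,19]);d=np.array([np.cos(1.985),np.sin(1.985),0])
for s in (-54,-30,0,42,54): print(s,proj(c,g+d*s).round(1))
"
```

```text
t=11.03 pos [ 506.  -389.3  147.5] shift cm [-0.05 13.05  0.24] yaw -1.157 turn -0.001 F [ 0.2 -0.   0.2] w 45.0
-54 [322.9 249.2]
-30 [322.9 226.8]
0 [323.  197.4]
42 [323.  153.3]
54 [323. 140.]
```

View pics/w14.png

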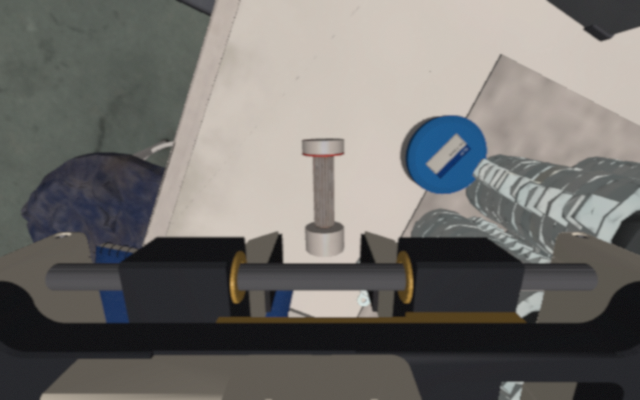

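```bash
python3 -c "
from h import *
ct=cam('top');cs=cam('scene')
T=[(386,116),(414,122),(440,132),(469,143),(400,149),(430,158)]
S=[(297,128),(315,120),(333,115),(355,109),(325,134),(347,127)]
for t in T:
  best=None
  for s in S:
    o1,d1=ray(ct,t);o2,d2=ray(cs,s);d1=d1/np.linalg.norm(d1);d2=d2/np.linalg.norm(d2)
    A=np.array([d1,-d2]).T; x=np.linalg.lstsq(A,o2-o1,rcond=None)[0]
    p=o1+x[0]*d1;q=o2+x[1]*d2; e=np.linalg.norm(p-q)
    if e<8: print(t,s,((p+q)/2).round(),round(e,1))
for t in T: print(onz(ct,t,90).round())
"
```

```text
(386, 116) (297, 128) [ 741. -271.  160.] 7.1
(414, 122) (315, 120) [ 727. -340.  163.] 6.4
(440, 132) (333, 115) [ 704. -405.  161.] 7.4
(469, 143) (355, 109) [ 674. -478.  163.] 0.7
(400, 149) (333, 115) [ 633. -292.  234.] 5.8
(430, 158) (347, 127) [ 637. -383.  152.] 2.1
[ 762. -286.   90.]
[ 748. -361.   90.]
[ 723. -430.   90.]
[ 695. -507.   90.]
[ 673. -323.   90.]
[ 651. -402.   90.]
```

```bash
python3 -c "
from h import *
go((505,-382.5,60),-.871)
go((505,-382.5,18),-.871)
"
```

```text
t=11.07 pos [ 507.4 -388.7  149.5] shift cm [-0.69  8.95  0.02] yaw -1.156 turn -0.285 F [-0.  -0.   0.1] w 44.7
t=11.07 pos [ 507.4 -388.7  149.5] shift cm [-7.000e-01  1.315e+01  1.000e-02] yaw -1.156 turn -0.285 F [-0.  -0.   0.1] w 44.7
```

>>> apply_moves:
  rows:
    - [[-0.7,1,0],-0.18,5]
    - [[-0.7,3,0],-0.285,5]
    - [[-0.7,6,0],-0.285,5]
    - [[-0.7,8.9,0],-0.285,5]
    - [[-0.7,8.9,0],-0.285,5]

```text
time: 11.7
tool_pos: [505.0, -380.8, 60.1]
tcp_rot: [-1.57, -0.001, -0.87]
contact_force: [-0.4, -0.3, 0.7]
grip_width: 50.0
```

```bash
python3 -c "
from h import *
go((505,-382.5,18),-.871)
snap('wrist','w15')
"
```

```text
t=11.70 pos [ 505.  -380.8   60.1] shift cm [ 0.12  4.21 -0.11] yaw -0.870 turn 0.001 F [-0.4 -0.3  0.7] w 50.0
```

View pics/w15.png

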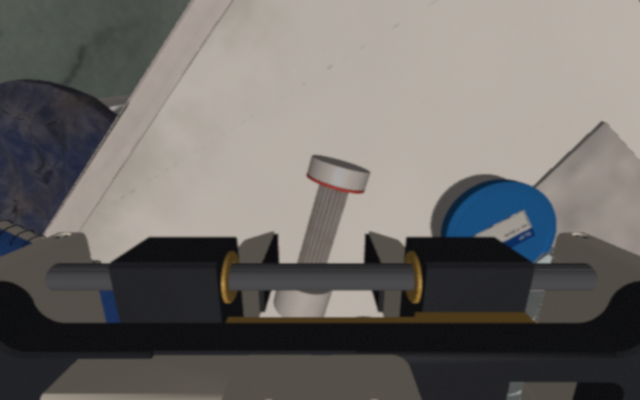

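>>> apply_moves:
  rows:
    - [[0.1,2,-0.1],0,5]
    - [[0.1,3.5,-0.1],0,5]
    - [[0.1,4.1,-0.1],0,5]
    - [[0.1,4.1,-0.1],0,5]

```text
time: 12.25
tool_pos: [505.4, -383.1, 19.9]
tcp_rot: [-1.57, -0.003, -0.87]
contact_force: [0.3, -0.0, 0.3]
grip_width: 49.9
```

>>> apply_moves:
  rows:
    - [[0,0,0],0,3.5]
    - [[0,0,0],0,1.7]
    - [[0,0,0],0,1.7]
    - [[0,0,0],0,1.7]
    - [[0,0,0],0,1.7]

```text
time: 12.88
tool_pos: [505.6, -383.4, 20.3]
tcp_rot: [-1.57, -0.004, -0.87]
contact_force: [0.0, -0.7, 1.6]
grip_width: 20.6
```

>>> apply_moves:
  rows:
    - [[0,-1,0],0,1.7]
    - [[0,-2,0],0,1.7]
    - [[0,-4,0],0,1.7]
    - [[0,-7,0],0,1.7]

```text
time: 13.38
tool_pos: [504.8, -382.6, 90.4]
tcp_rot: [-1.571, -0.001, -0.87]
contact_force: [0.1, -0.3, -2.5]
grip_width: 19.2
```

```bash
python3 -c "
from h import *
go((505,-382.5,18),-.871)
snap('wrist','w16')
"
```

```text
t=13.38 pos [ 504.8 -382.6   90.4] shift cm [-0.01  7.24  0.02] yaw -0.870 turn 0.001 F [ 0.1 -0.3 -2.5] w 19.2
```

View pics/w16.png

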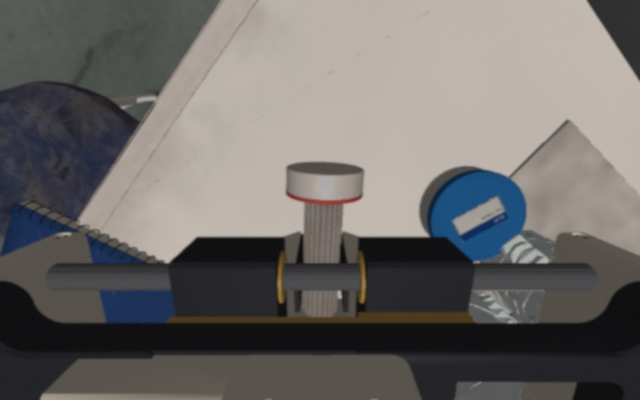

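```bash
python3 -c "
from h import *
from scipy.spatial.transform import Rotation as Ro
o=bot.get_obs();R=Ro.from_euler('xyz',o['tcp_rot']).as_matrix()
c=cam('wrist')
for px in ((288,190),(363,192),(287,166),(363,166),(325,203)):
  z=o['tool_pos'][2]-1+(19 if px[0]==325 else 0)
  print(px,(R.T@(onz(c,px,z)-o['tool_pos'])).round(1))
"
```

```text
(288, 190) [-37.6   0.6 -17. ]
(363, 192) [-36.5   0.7  21. ]
(287, 166) [-49.8   0.5 -17.1]
(363, 166) [-49.8   0.5  20.5]
(325, 203) [-36.  -18.3   1.5]
```

```bash
python3 -c "
from h import *
from scipy.spatial.transform import Rotation as Ro
def orange(im,box):
    x0,y0,x1,y1=box; h=cv2.cvtColor(im[y0:y1,x0:x1],cv2.COLOR_BGR2HSV)
    m=cv2.inRange(h,(10,70,100),(28,255,255)); n,l,s,cc=cv2.connectedComponentsWithStats(m)
    return [((cc[i]+[x0,y0]).round(1).tolist(),int(s[i][4])) for i in range(1,n) if s[i][4]>5]
o=bot.get_obs();R=Ro.from_euler('xyz',o['tcp_rot']).as_matrix();K,Rc,t=cam('wrist')
A=Rc@R; b=Rc@o['tool_pos']+t   # cam<-tool
R4=Ro.from_euler('xyz',[-1.577,-.003,-1.654]).as_matrix(); Rc4=A@R4.T; t4=b-Rc4@np.array([602.8,-39.3,309.9]); c4=(K,Rc4,t4)
w=orange(cv2.imread('pics/w4.png'),(235,85,345,235)); print(w)
tt=orange(cv2.imread('pics/t13.png'),(230,130,345,235)); print(tt)
ct=cam('top')
ps=[];
for p,a in w: print('w',p,onz(c4,p,54).round(1))
for p,a in tt: print('t',p,a,onz(ct,p,54).round(1))
"
```

```text
[([338.2, 123.2], 301), ([280.0, 139.2], 106), ([306.0, 139.4], 108), ([336.7, 204.8], 221), ([282.0, 204.9], 99), ([306.5, 205.0], 86)]
[([317.7, 170.6], 70), ([307.6, 185.8], 27), ([305.8, 198.7], 25)]
w [338.2, 123.2] [629.   27.1  54. ]
w [280.0, 139.2] [550.   12.9  54. ]
w [306.0, 139.4] [584.7   9.8  54. ]
w [336.7, 204.8] [619.4 -84.3  54. ]
w [282.0, 204.9] [541.9 -78.2  54. ]
w [306.5, 205.0] [576.6 -81.1  54. ]
t [317.7, 170.6] 70 [ 617.2 -108.1   54. ]
t [307.6, 185.8] 27 [575.  -81.9  54. ]
t [305.8, 198.7] 25 [540.1 -78.   54. ]
```

>>> apply_moves:
  rows:
    - [[0,-6,0],0,1.7]
    - [[0,-12,0],0.1,1.7]
    - [[0,-18,0],0.2,1.7]
    - [[0,-18,0],0.4,1.7]

```text
time: 13.92
tool_pos: [507.0, -384.5, 282.1]
tcp_rot: [-1.561, -0.019, -1.262]
contact_force: [-0.3, -0.3, -4.3]
grip_width: 19.4
```

View pics/t13c.png

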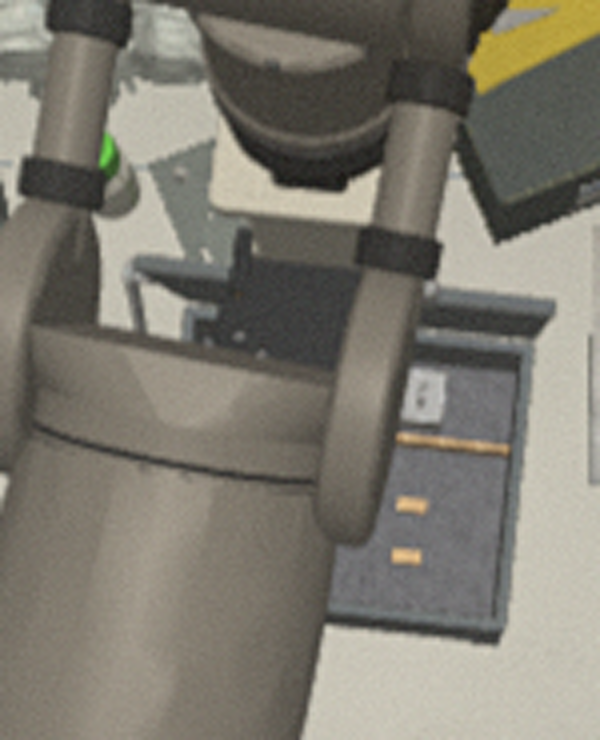

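```bash
python3 -c "
from h import *
go((542,-28,200),-1.657)
"
```

```text
t=13.93 pos [ 507.  -384.5  282.1] shift cm [-33.05   7.74  14.08] yaw -1.262 turn 0.395 F [-0.3 -0.3 -4.3] w 19.4
```

>>> apply_moves:
  rows:
    - [[-5,1,2],0.1,1.7]
    - [[-10,2,4.3],0.2,1.7]
    - [[-15,3,6.5],0.3,1.7]
    - [[-20,4,8.6],0.395,1.7]
    - [[-25,5,10.7],0.395,1.7]

```text
time: 14.55
tool_pos: [533.6, -112.7, 228.2]
tcp_rot: [-1.554, -0.013, -1.659]
contact_force: [1.0, -0.2, -3.4]
grip_width: 19.5
```

```bash
python3 -c "
from h import *
go((542,-28,170),-1.657)
"
```

```text
t=14.55 pos [ 533.6 -112.7  228.2] shift cm [-8.59  5.71 -0.01] yaw -1.659 turn -0.002 F [ 1.  -0.2 -3.4] w 19.5
```

>>> apply_moves:
  rows:
    - [[-4,2,0],0,1.7]
    - [[-7,4,0],0,1.7]
    - [[-8.6,5.7,0],0,1.7]
    - [[-8.6,5.7,0],0,1.7]

```text
time: 15.05
tool_pos: [541.1, -26.7, 168.8]
tcp_rot: [-1.557, -0.013, -1.657]
contact_force: [-1.1, -0.6, -3.2]
grip_width: 19.1
```

```bash
python3 -c "
from h import *
go((542,-28,95),-1.657)
c=cam('wrist'); im=snap('wrist','w17'); im=snap('scene','s17'); crop(im,190,90,390,270,'s17c',3.8); print(ball(im))
"
```

```text
t=15.05 pos [541.1 -26.7 168.8] shift cm [ 0.03  7.39 -0.  ] yaw -1.657 turn 0.000 F [-1.1 -0.6 -3.2] w 19.1
[((np.float64(215.0), np.float64(216.9)), np.int32(38)), ((np.float64(279.7), np.float64(267.5)), np.int32(11))]
```

View pics/w17.png

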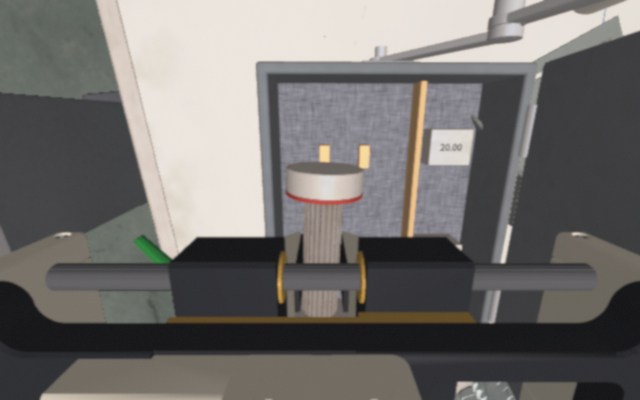

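View pics/s17c.png

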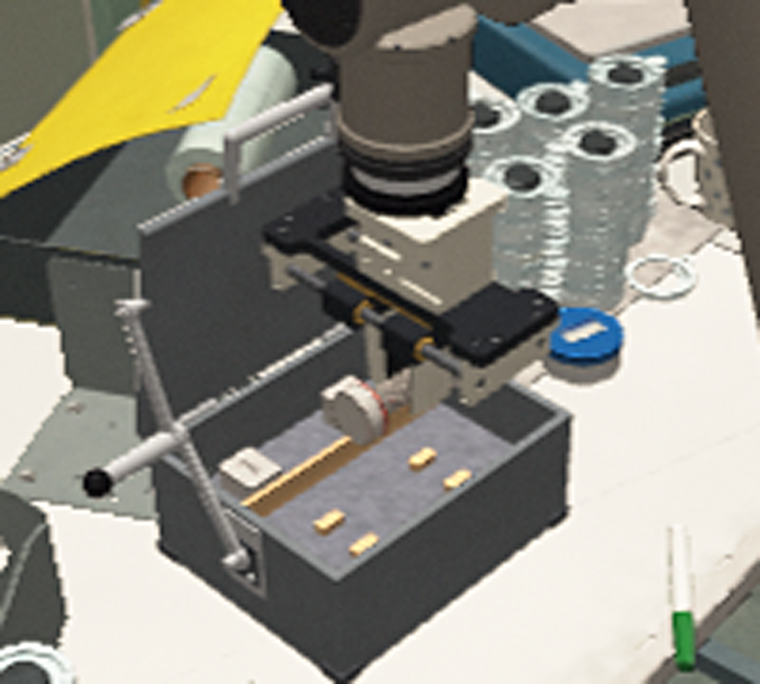

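>>> apply_moves:
  rows:
    - [[0,2,0],0,1.7]
    - [[0,4,0],0,1.7]
    - [[0,6,0],0,1.7]
    - [[0,7.6,0],0,1.7]
    - [[0,7.6,0],0,1.7]

```text
time: 15.78
tool_pos: [543.1, -30.0, 94.0]
tcp_rot: [-1.555, -0.014, -1.659]
contact_force: [0.3, -0.6, -3.7]
grip_width: 19.0
```

```bash
python3 -c "
from h import *
go((562,-29.5,90),-1.657)
"
```

```text
t=15.78 pos [543.1 -30.   94. ] shift cm [-0.23  0.43  1.87] yaw -1.659 turn -0.002 F [ 0.3 -0.6 -3.7] w 19.0
```

>>> apply_moves:
  rows:
    - [[-0.2,0,0.8],0,1.7]
    - [[-0.2,0.3,1.8],0,1.7]
    - [[-0.2,0.7,1.88],0,1.7]
    - [[-0.2,1.1,1.88],0,1.7]
    - [[-0.2,1.4,1.88],0,1.7]

```text
time: 16.4
tool_pos: [561.9, -29.8, 79.9]
tcp_rot: [-1.556, -0.014, -1.659]
contact_force: [-0.3, 0.3, -3.8]
grip_width: 19.1
```

```bash
python3 -c "
from h import *
go((562,-29.5,69),-1.657)
c=cam('wrist'); im=snap('wrist','w18'); im=snap('scene','s18'); crop(im,190,90,390,270,'s18c',3.8); print(ball(im))
"
```

```text
t=16.40 pos [561.9 -29.8  79.9] shift cm [-0.05  1.09 -0.01] yaw -1.659 turn -0.002 F [-0.3  0.3 -3.8] w 19.1
[((np.float64(275.3), np.float64(197.4)), np.int32(40)), ((np.float64(287.5), np.float64(206.7)), np.int32(36)), ((np.float64(215.0), np.float64(216.9)), np.int32(38)), ((np.float64(279.7), np.float64(267.5)), np.int32(11))]
```

View pics/w18.png

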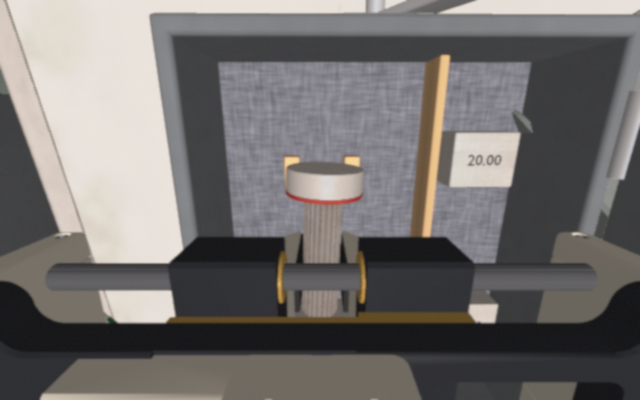

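View pics/s18c.png

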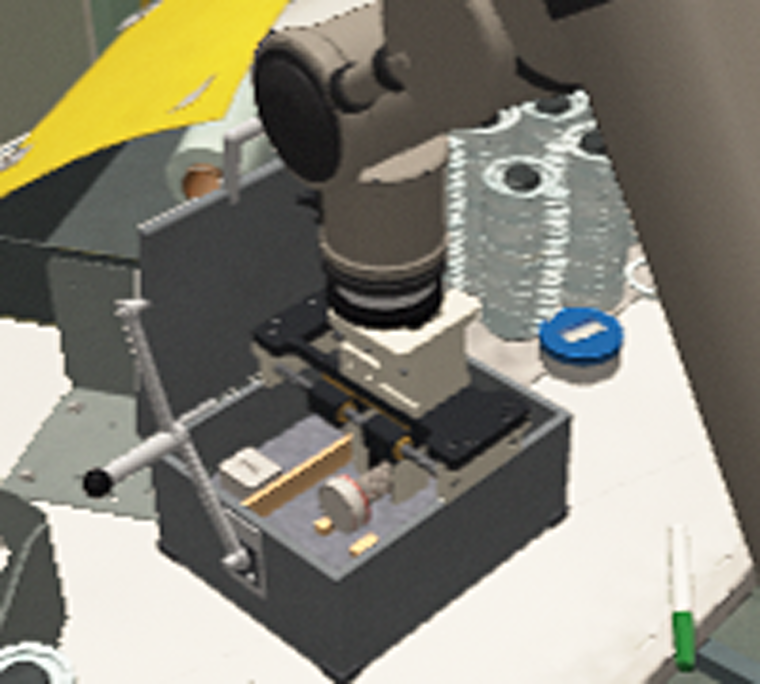

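>>> apply_moves:
  rows:
    - [[0,0.3,-0.2],0,1.7]
    - [[0,0.6,-0.2],0,1.7]
    - [[0,0.8,-0.2],0,1.7]
    - [[0,0.9,-0.2],0,1.7]

```text
time: 17.0
tool_pos: [560.2, -29.8, 71.0]
tcp_rot: [-1.555, -0.014, -1.659]
contact_force: [-0.2, 0.8, -0.0]
grip_width: 19.3
```

>>> apply_moves:
  rows:
    - [[0,0.1,0],0,1.7]
    - [[0,0.1,0],0,1.7]

```text
time: 17.25
tool_pos: [560.7, -29.9, 70.5]
tcp_rot: [-1.554, -0.014, -1.659]
contact_force: [0.9, 0.1, 0.7]
grip_width: 19.5
```

>>> apply_moves:
  rows:
    - [[0,0.1,0],0,1.7]
    - [[0,0.1,0],0,1.7]

```text
time: 17.5
tool_pos: [561.1, -29.9, 70.0]
tcp_rot: [-1.553, -0.014, -1.659]
contact_force: [-0.1, 1.0, 5.8]
grip_width: 19.0
```

```bash
python3 -c "
from h import *
go((560,-29.5,69),-1.657)
c=cam('wrist'); im=snap('wrist','w19'); im=snap('scene','s19'); crop(im,230,140,340,250,'s19c',6)
"
```

```text
t=17.50 pos [561.1 -29.9  70. ] shift cm [-0.04  0.1  -0.12] yaw -1.659 turn -0.002 F [-0.1  1.   5.8] w 19.0
```

View pics/w19.png

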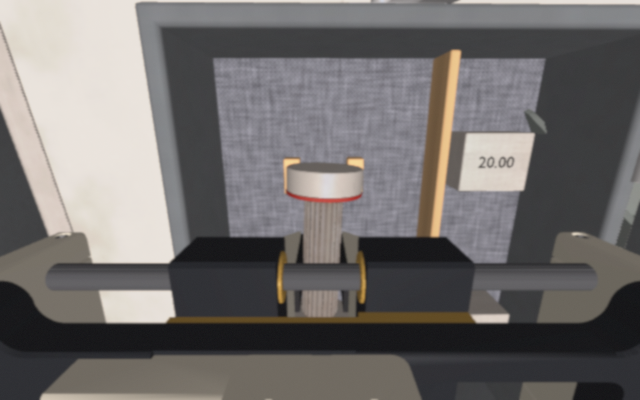

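View pics/s19c.png

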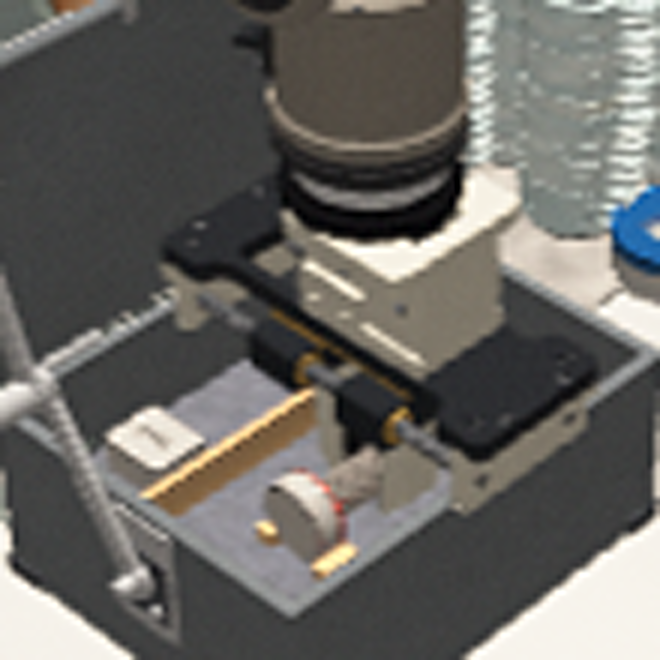

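>>> apply_moves:
  rows:
    - [[0,0,0],0,2.3]
    - [[0,0,0],0,2.8]
    - [[0,0,0],0,3.4]
    - [[0,0,0],0,3.6]
    - [[0,0,0],0,3.6]

```text
time: 18.23
tool_pos: [561.1, -29.9, 69.9]
tcp_rot: [-1.553, -0.014, -1.659]
contact_force: [-0.3, -0.2, 0.2]
grip_width: 36.1
```

```bash
python3 -c "
from h import *
go((542,-28,150),-1.657)
"
```

```text
t=18.23 pos [561.1 -29.9  69.9] shift cm [ 0.08 -8.04 -1.77] yaw -1.659 turn -0.002 F [-0.3 -0.2  0.2] w 36.1
```

>>> apply_moves:
  rows:
    - [[0,-2,0],0,3.6]
    - [[0,-4.5,-0.6],0,3.6]
    - [[0,-9,-3],0,3.6]
    - [[0,-15,-5],0,3.6]
    - [[0,-20,-6],0,3.6]

```text
time: 18.85
tool_pos: [497.0, -21.4, 270.9]
tcp_rot: [-1.552, -0.014, -1.659]
contact_force: [0.5, -0.8, -0.3]
grip_width: 35.9
```

```bash
python3 -c "
from h import *
go((542,-28,150),-1.657)
c=cam('wrist'); im=snap('wrist','w20'); im=snap('scene','s20'); crop(im,190,110,350,270,'s20c',4.5); print(ball(im))
"
```

```text
t=18.85 pos [497.  -21.4 270.9] shift cm [ 0.09 12.18  4.31] yaw -1.659 turn -0.002 F [ 0.5 -0.8 -0.3] w 35.9
[((np.float64(215.0), np.float64(216.9)), np.int32(38)), ((np.float64(279.7), np.float64(267.5)), np.int32(11))]
```

View pics/w20.png

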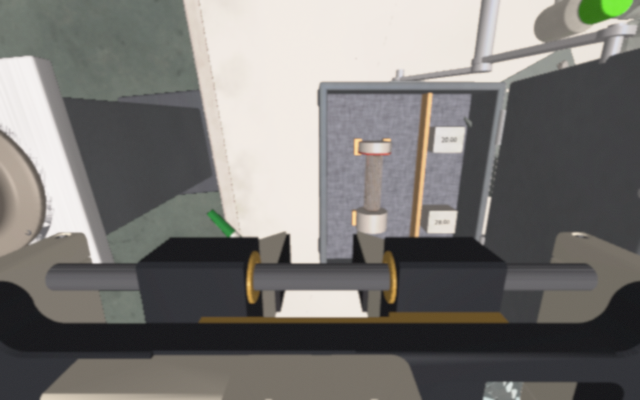

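View pics/s20c.png

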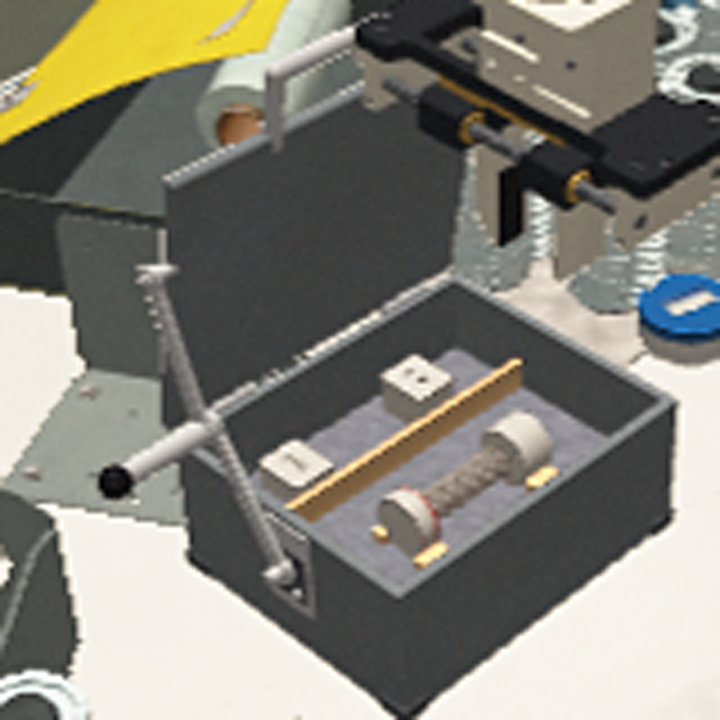

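```bash
python3 -c "
from h import *
cs=cam('scene'); p=(215,216.9)
for y in (176,181,186): print(y,onside(cs,p,y))
q=onz(cs,p,145); print(q)
d=q[:2]-np.array(Q[:2]); a=Q[2]; print('chest',d[0]*np.cos(a)+d[1]*np.sin(a),-d[0]*np.sin(a)+d[1]*np.cos(a))
im=cv2.imread('pics/w20.png'); crop(im,440,0,600,110,'w20c',5)
ct=cam('top'); im=snap('top','t20'); crop(im,195,100,355,245,'t20c',5); print(ball(im,(195,150,260,230)))
"
```

```text
176 [ 65.98313887 119.03414593]
181 [ 57.69325558 127.30807692]
186 [ 49.4033723  135.58200791]
[647.72175587 150.417991   145.        ]
chest 39.967222145960946 191.69136490082118
[]
```

View pics/t20c.png

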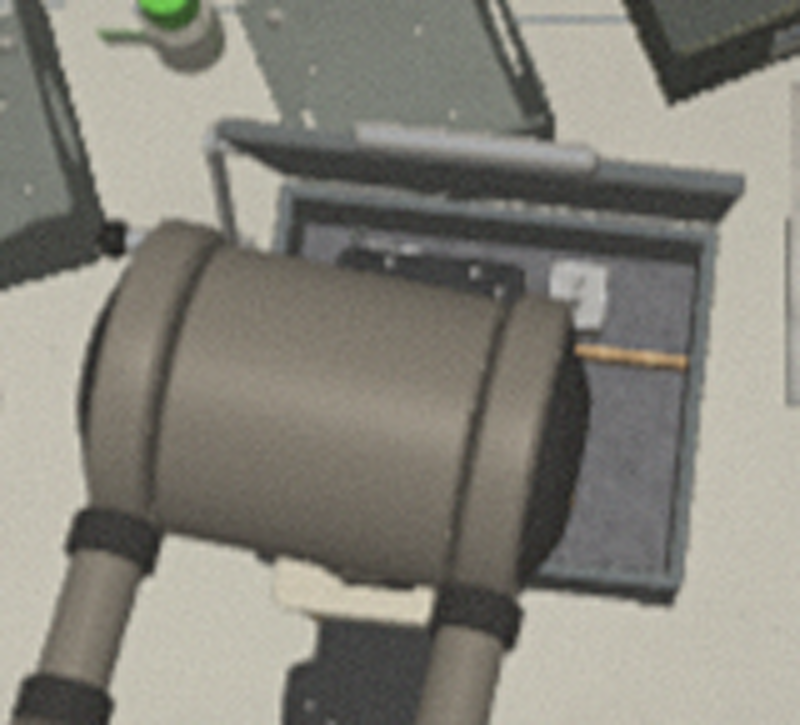

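```bash
python3 -c "
from h import *
ct=cam('top');cs=cam('scene')
def tri(c1,p1,c2,p2):
    o1,d1=ray(c1,p1);o2,d2=ray(c2,p2);d1=d1/np.linalg.norm(d1);d2=d2/np.linalg.norm(d2)
    x=np.linalg.lstsq(np.array([d1,-d2]).T,o2-o1,rcond=None)[0]; p=o1+x[0]*d1;q=o2+x[1]*d2; return (p+q)/2,np.linalg.norm(p-q)
q,e=tri(ct,(217.4-.4,147.6-.4),cs,(215,216.9)); print(q,e)
d=q[:2]-np.array(Q[:2]); a=Q[2]; print('chest',d[0]*np.cos(a)+d[1]*np.sin(a),-d[0]*np.sin(a)+d[1]*np.cos(a))
go(q+[30,0,60],-1.654)
"
```

```text
[652.97138168 146.24255596 139.08587124] 0.6818520285390113
chest 45.544939336335574 187.96552272776748
t=19.00 pos [498.8 -21.7 271.7] shift cm [-18.46   7.4   16.69] yaw -1.659 turn -0.005 F [ 0.1 -0.1 -0.4] w 35.8
```

```bash
python3 -c "
from h import *
im=cv2.imread('pics/top0.png'); crop(im,150,70,320,180,'brt',4.6)
im=cv2.imread('pics/scene0.png'); crop(im,120,140,290,290,'brs',4.6)
"
```

```text
(no output)
```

View pics/brt.png

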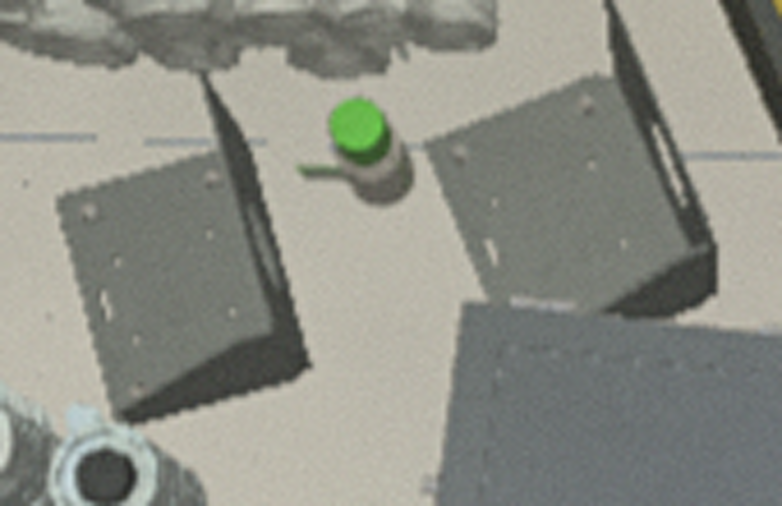

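View pics/brs.png

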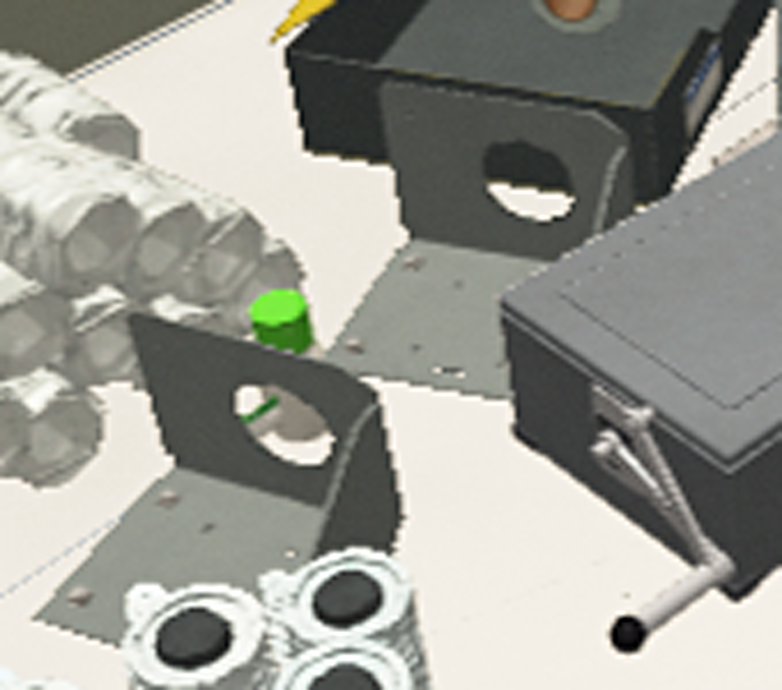

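```bash
python3 -c "
from h import *
ct=cam('top');cs=cam('scene')
def tri(c1,p1,c2,p2):
    o1,d1=ray(c1,p1);o2,d2=ray(c2,p2);d1=d1/np.linalg.norm(d1);d2=d2/np.linalg.norm(d2)
    x=np.linalg.lstsq(np.array([d1,-d2]).T,o2-o1,rcond=None)[0]; p=o1+x[0]*d1;q=o2+x[1]*d2; return ((p+q)/2).round(),np.linalg.norm(p-q).round(1)
k=4.6
for a,b in (((205,72),(130,315)),((255,215),(340,375)),((612,2),(385,88)),((357,125),(280,305))):
  print(tri(ct,(150+a[0]/k,70+a[1]/k),cs,(120+b[0]/k,140+b[1]/k)))
# stack tops left
print(tri(ct,(150+105/k,70+475/k),cs,(120+195/k,140+635/k)),tri(ct,(173,174),cs,(196,271)), tri(ct,(140,165),cs,(162,282)))
go((505,130,260),-1.659)
"
```

```text
(array([819., 216., 123.]), np.float64(2.7))
(array([726., 176., 111.]), np.float64(32.5))
(array([866.,  -9., 131.]), np.float64(8.7))
(array([804., 137.,  86.]), np.float64(1.3))
(array([621., 297.,  72.]), np.float64(65.9)) (array([591., 265.,  96.]), np.float64(1.8)) (array([606., 340., 119.]), np.float64(1.7))
t=19.00 pos [498.8 -21.7 271.7] shift cm [-15.18   0.93  -0.74] yaw -1.659 turn 0.000 F [ 0.1 -0.1 -0.4] w 35.8
```

>>> apply_moves:
  rows:
    - [[-6,0.3,-0.3],0,4]
    - [[-12,0.9,-0.7],0,4]
    - [[-15.2,0.9,-0.7],0,4]
    - [[-15.2,0.9,-0.7],0,4]

```text
time: 19.5
tool_pos: [504.8, 132.0, 258.4]
tcp_rot: [-1.549, -0.015, -1.655]
contact_force: [-0.1, -1.1, 0.2]
grip_width: 40.1
```

```bash
python3 -c "
from h import *
go((650.5,126.7,215),-1.654)
"
```

```text
t=19.50 pos [504.8 132.  258.4] shift cm [-0.76  4.64 14.47] yaw -1.655 turn -0.001 F [-0.1 -1.1  0.2] w 40.1
```

>>> apply_moves:
  rows:
    - [[-0.8,1,5],0,4]
    - [[-0.8,2,10],0,4]
    - [[-0.8,3.5,14.4],0,4]
    - [[-0.8,4.6,14.4],0,4]
    - [[-0.8,4.6,14.4],0,4]

```text
time: 20.12
tool_pos: [648.5, 126.1, 213.1]
tcp_rot: [-1.554, -0.016, -1.656]
contact_force: [-0.1, -1.1, 1.3]
grip_width: 39.8
```

```bash
python3 -c "
from h import *
go((650.5,126.7,138),-1.654)
c=cam('wrist'); snap('wrist','w21')
print(proj(c,(651.4,126.7,143)),proj(c,(653,146.2,143)))
"
```

```text
t=20.12 pos [648.5 126.1 213.1] shift cm [-0.19  7.51  0.07] yaw -1.656 turn -0.002 F [-0.1 -1.1  1.3] w 39.8
[322.9442558  214.94951795] [322.91354785 190.178411  ]
```

View pics/w21.png

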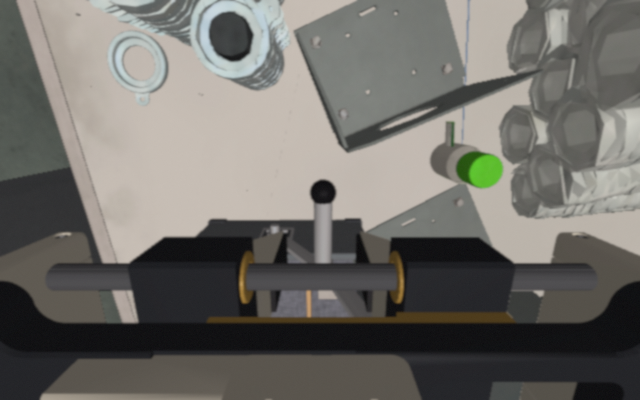

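>>> apply_moves:
  rows:
    - [[-0.2,3,0],0,4]
    - [[-0.2,5,0],0,4]
    - [[-0.2,7.4,0],0,4]
    - [[-0.2,7.4,0],0,4]

```text
time: 20.68
tool_pos: [648.6, 127.3, 140.2]
tcp_rot: [-1.554, -0.016, -1.655]
contact_force: [-0.1, -0.3, 0.5]
grip_width: 39.7
```

```bash
python3 -c "
from h import *
go((650.5,126.7,138),-1.654)
c=cam('wrist'); snap('wrist','w22'); im=snap('scene','s22'); crop(im,170,100,320,260,'s22c',4.5)
"
```

```text
t=20.68 pos [648.6 127.3 140.2] shift cm [0.04 0.23 0.19] yaw -1.655 turn -0.001 F [-0.1 -0.3  0.5] w 39.7
```

View pics/w22.png

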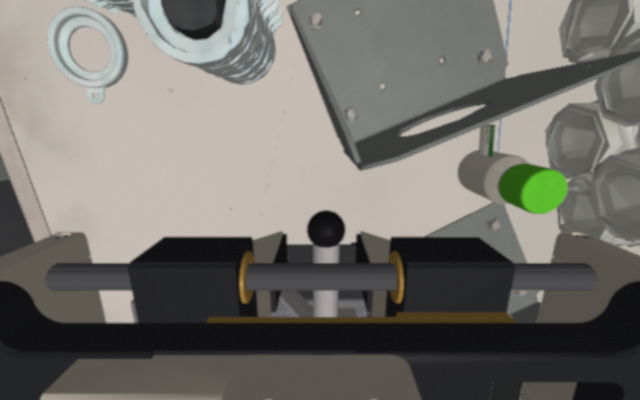

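View pics/s22c.png

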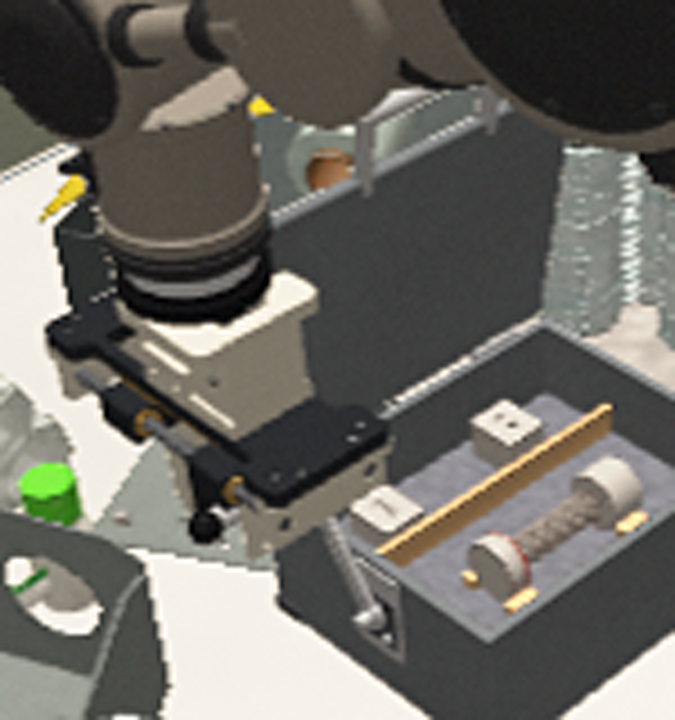

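>>> apply_moves:
  rows:
    - [[0,0,-0.6],0,4]
    - [[0,0,-1.2],0,4]
    - [[0,0,-1.6],0,4]
    - [[0,0,-2.0],0,4]

```text
time: 21.28
tool_pos: [631.5, 129.1, 143.4]
tcp_rot: [-1.545, -0.014, -1.656]
contact_force: [4.7, -0.8, 3.3]
grip_width: 40.3
```

>>> apply_moves:
  rows:
    - [[0,0,-0.4],0,4]
    - [[0,0,-0.8],0,4]
    - [[0,0,-1.0],0,4]

```text
time: 21.65
tool_pos: [620.8, 130.0, 142.6]
tcp_rot: [-1.547, -0.015, -1.656]
contact_force: [2.4, -0.1, 1.9]
grip_width: 40.2
```

```bash
python3 -c "
from h import *
go((650.5,126.7,138),-1.654)
im=snap('scene','s23'); crop(im,170,100,320,260,'s23c',4.5)
"
```

```text
t=21.65 pos [620.8 130.  142.6] shift cm [0.07 0.54 2.97] yaw -1.656 turn -0.002 F [ 2.4 -0.1  1.9] w 40.2
```

View pics/s23c.png

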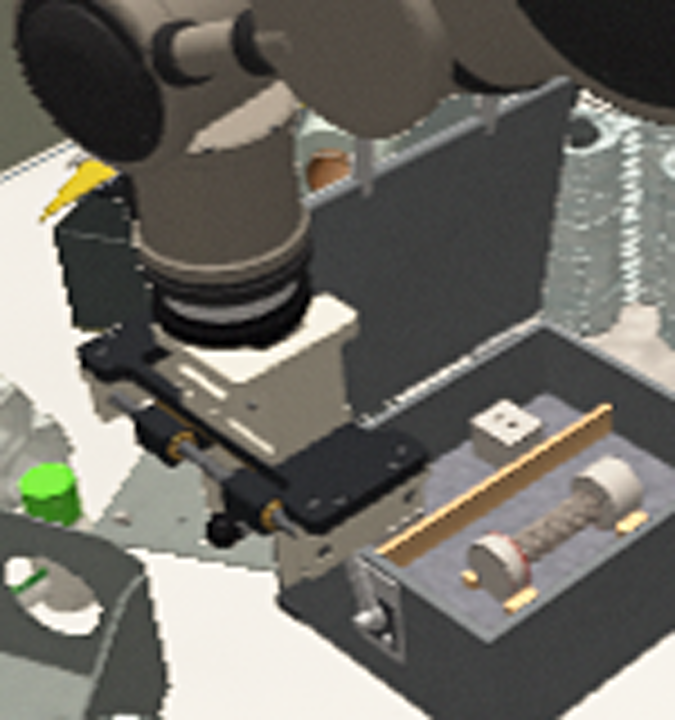

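>>> apply_moves:
  rows:
    - [[0,0,-0.4],0,4]
    - [[0,-0.1,-0.8],0,4]
    - [[0,-0.2,-1.1],0,4]
    - [[0,-0.2,-1.3],0,4]
    - [[0,-0.2,-1.3],0,4]

```text
time: 22.32
tool_pos: [607.6, 131.2, 144.4]
tcp_rot: [-1.547, -0.015, -1.656]
contact_force: [3.3, 0.2, 3.2]
grip_width: 39.9
```

```bash
python3 -c "
from h import *
go((650.5,126.7,138),-1.654)
snap('wrist','w24');im=snap('scene','s24'); crop(im,170,100,320,260,'s24c',4.5)
"
```

```text
t=22.32 pos [607.6 131.2 144.4] shift cm [0.08 0.74 4.29] yaw -1.656 turn -0.002 F [3.3 0.2 3.2] w 39.9
```

View pics/s24c.png

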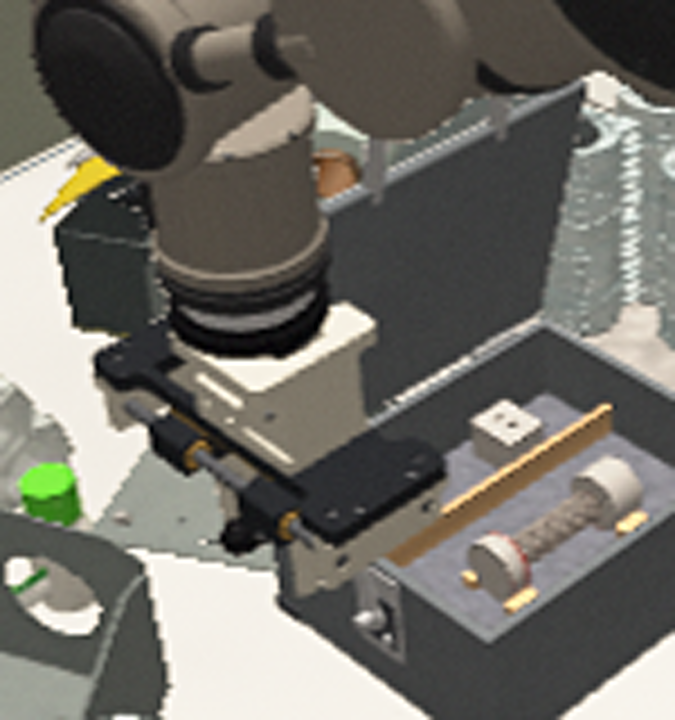

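View pics/w24.png

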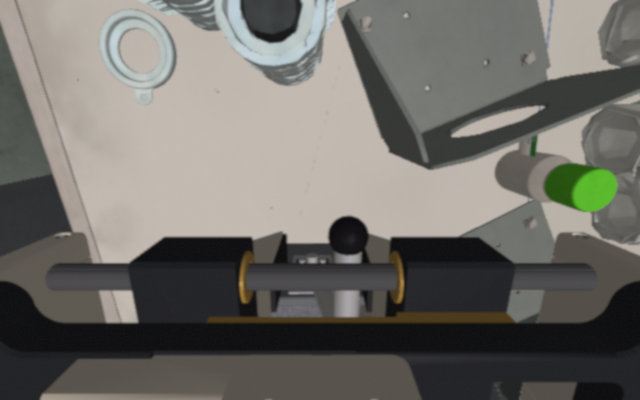

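>>> apply_moves:
  rows:
    - [[0,0,0.5],0,4]
    - [[0,0,1.2],0,4]
    - [[0,-3,1.2],0,4]
    - [[0,-7,1.2],0,4]
    - [[0,-11,1.2],0,4]

```text
time: 23.05
tool_pos: [616.9, 131.9, 254.8]
tcp_rot: [-1.55, -0.015, -1.656]
contact_force: [0.5, -0.7, -0.2]
grip_width: 39.9
```

```bash
python3 -c "
from h import *
go((505,130,260),-1.654)
snap('wrist','w25');im=snap('scene','s25'); crop(im,170,100,320,260,'s25c',4.5); print(ball(im))
"
```

```text
t=23.05 pos [616.9 131.9 254.8] shift cm [  1.15  -0.74 -11.12] yaw -1.656 turn -0.002 F [ 0.5 -0.7 -0.2] w 39.9
[((np.float64(222.4), np.float64(219.0)), np.int32(42)), ((np.float64(279.7), np.float64(267.5)), np.int32(11))]
```

View pics/s25c.png

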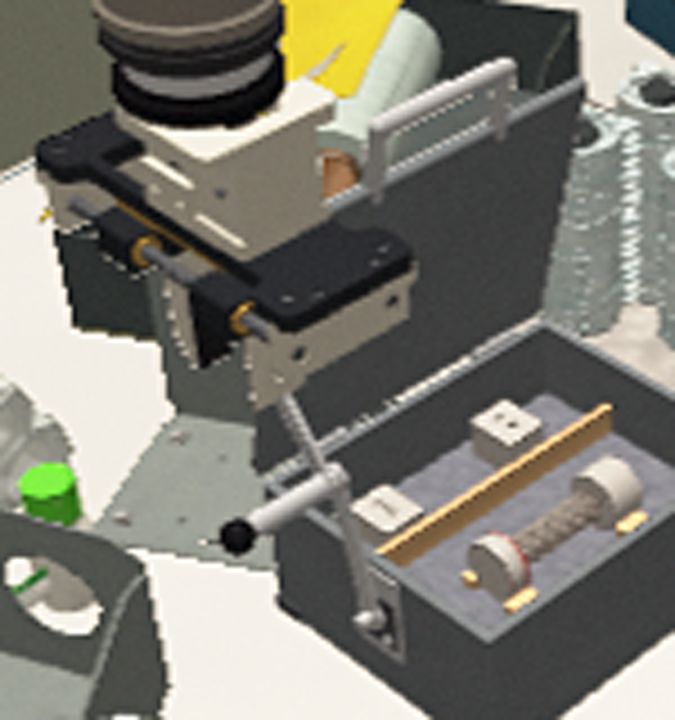

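```bash
python3 -c "
from h import *
print(arcP(1.335),arcP(1.32)); p=arcP(1.335); p[2]=400; go(p,-1.655)
"
```

```text
[639.56212022 -41.77125076 321.41443442] [636.23239298 -41.49424701 320.67780138]
t=23.15 pos [619.  132.3 259.3] shift cm [ 17.35 -13.73   3.95] yaw -1.655 turn -0.000 F [1.  0.5 0.7] w 40.1
```

>>> apply_moves:
  rows:
    - [[0,-6,0],0,4]
    - [[0,-12,0],0,4]
    - [[6,-13.8,1.5],0,4]
    - [[12,-13.8,3],0,4]
    - [[17.3,-13.8,3.9],0,4]

```text
time: 23.78
tool_pos: [639.3, -43.2, 399.6]
tcp_rot: [-1.542, -0.013, -1.656]
contact_force: [1.1, 0.1, 0.6]
grip_width: 39.8
```

```bash
python3 -c "
from h import *
p=arcP(1.335);p[2]=400; go(p,-1.655)
c=cam('wrist'); snap('wrist','w26')
p=arcP(1.335)+[0,0,1.7]
for y in (-45,0,45): print(proj(c,p+y*np.array([.083,.9966,0])))
"
```

```text
t=23.77 pos [639.3 -43.2 399.6] shift cm [-0.15 -0.05  0.02] yaw -1.656 turn -0.001 F [1.1 0.1 0.6] w 39.8
[318.29238471 263.40832569]
[318.09212701 211.85188278]
[317.86881084 154.35902794]
```

View pics/w26.png

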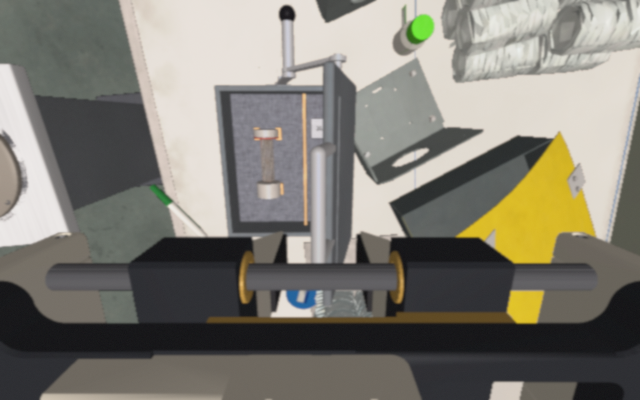

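>>> apply_moves:
  rows:
    - [[0,3,0],0,4]
    - [[0,5,0],0,4]
    - [[0,7,0],0,4]
    - [[0,8.1,0],0,4]
    - [[0,8.1,0],0,4]

```text
time: 24.45
tool_pos: [641.3, -51.8, 316.7]
tcp_rot: [-1.545, -0.017, -1.662]
contact_force: [-0.3, -0.0, 0.4]
grip_width: 40.0
```

>>> apply_moves:
  rows:
    - [[0,0,0],0,2.4]
    - [[0,0,0],0,1.6]
    - [[0,0,0],0,0.9]
    - [[0,0,0],0,0.9]
    - [[0,0,0],0,0.9]

```text
time: 25.08
tool_pos: [641.1, -51.7, 317.3]
tcp_rot: [-1.544, -0.017, -1.662]
contact_force: [-2.8, 1.4, 3.5]
grip_width: 10.6
```

```bash
python3 -c "
from h import *
arc([1.3])
snap('wrist','w27'); im=snap('scene','s27'); crop(im,190,90,350,270,'s27c',4.2)
"
```

```text
t 25.07 [641.1 -51.7 317.3] [-1.544 -0.017 -1.662] F [-2.8  1.4  3.5] w 10.6
th now 1.3415 rad 223.6
1.3 [-0.97 -0.28 -1.02]
```

View pics/w27.png

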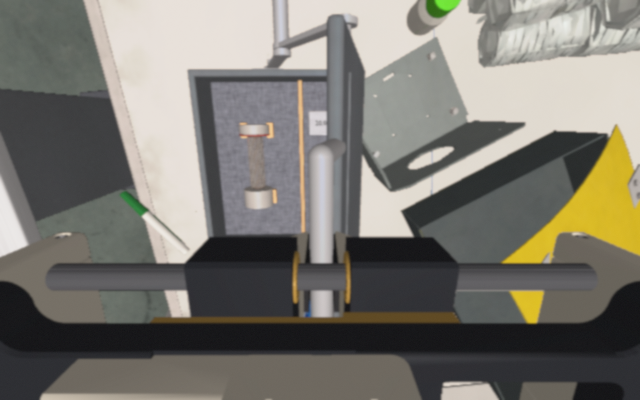

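View pics/s27c.png

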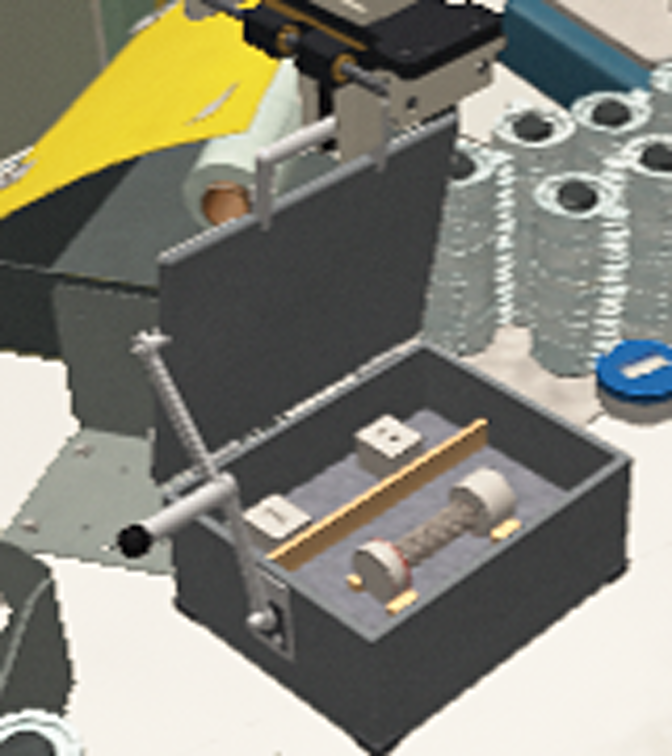

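```bash
python3 - <<'E'
from h import *
o=bot.get_obs(); u=np.array([np.cos(-.083),np.sin(-.083)])
h=R0*np.cos(A0)-((o['tool_pos']-P0)[:2]@u); 
# correct for y offset along bar negligible
a=np.arccos(h/R0); th=a-A0; print('theta by x',th)
n=o['tool_pos']-np.array([*(R0*(np.cos(A0)-np.cos(a))*u),R0*(np.sin(a)-np.sin(A0))]); print(n)
s=open('h.py').read(); s=s.replace('P0=np.array([459.6,-26.8,104.3])','P0=np.array([%.1f,%.1f,%.1f])'%tuple(n)); open('h.py','w').write(s)
E
python3 -c "
from h import *
arc([1.3,1.25,1.18,1.1,1.02])"
```

```text
theta by x 1.3460243155014953
[458.78625682 -36.58161075  99.63041304]
t 25.18 [641.2 -51.8 317.3] [-1.544 -0.017 -1.662] F [-3.9  0.7  4.9] w 11.0
th now 1.3460 rad 228.1
1.3 [ 0.01  0.21 -1.03]
1.25 [ 0.01  0.48 -2.14]
1.18 [ 0.01  0.96 -3.66]
1.1 [ 0.02  1.63 -5.35]
1.02 [ 0.01  2.44 -6.99]
```

>>> apply_moves:
  rows:
    - [[0,0.08,-0.5],0,0.9]
    - [[0,0.21,-1.03],0,0.9]
    - [[0,0.48,-2.14],0,0.9]
    - [[0,0.7,-2.9],0,0.9]
    - [[0,0.7,-2.9],0,0.9]

```text
time: 25.8
tool_pos: [611.4, -49.1, 309.6]
tcp_rot: [-1.546, -0.017, -1.662]
contact_force: [-3.3, 0.1, 3.8]
grip_width: 11.2
```

```bash
python3 -c "
from h import *
arc([1.16,1.08,1.0,.92,.84])
im=snap('scene','s28'); crop(im,190,90,350,270,'s28c',4.2)"
```

```text
t 25.8 [611.4 -49.1 309.6] [-1.546 -0.017 -1.662] F [-3.3  0.1  3.8] w 11.2
th now 1.2107 rad 228.6
1.16 [ 0.02  0.43 -1.08]
1.08 [ 0.02  1.14 -2.76]
1.0 [ 0.02  1.98 -4.38]
0.92 [ 0.01  2.95 -5.92]
0.84 [ 0.01  4.04 -7.39]
```

View pics/s28c.png

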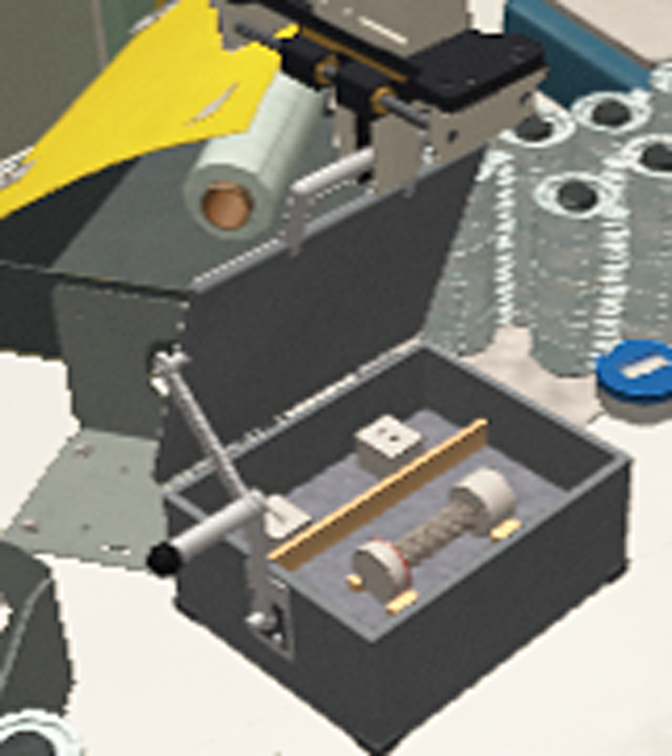

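Lid and stay fold as intended (ball at crop (163,558)); forces are small. Continue lowering.

>>> apply_moves:
  rows:
    - [[0,0.43,-1.08],0,0.9]
    - [[0,1.14,-2.76],0,0.9]
    - [[0,1.98,-4.38],0,0.9]
    - [[0,2.95,-5.92],0,0.9]
    - [[0,3.4,-6.55],0,0.9]

```text
time: 26.48
tool_pos: [546.6, -43.3, 273.4]
tcp_rot: [-1.547, -0.016, -1.662]
contact_force: [1.6, 3.0, 1.3]
grip_width: 11.2
```

```bash
python3 -c "
from h import *
arc([.84,.76,.68,.6,.54])"
```

```text
t 26.48 [546.6 -43.3 273.4] [-1.547 -0.016 -1.662] F [1.6 3.  1.3] w 11.2
th now 0.8828 rad 227.9
0.84 [ 0.05  0.58 -0.79]
0.76 [ 0.04  1.78 -2.16]
0.68 [ 0.03  3.09 -3.42]
0.6 [ 0.02  4.5  -4.59]
0.54 [ 0.01  5.62 -5.38]
```

>>> apply_moves:
  rows:
    - [[0,0.58,-0.79],0,0.9]
    - [[0,1.78,-2.16],0,0.9]
    - [[0,3.09,-3.42],0,0.9]
    - [[0,4.5,-4.59],0,0.9]
    - [[0,5.62,-5.38],0,0.9]

```text
time: 27.1
tool_pos: [493.6, -38.7, 215.0]
tcp_rot: [-1.549, -0.014, -1.662]
contact_force: [1.1, 4.9, -0.2]
grip_width: 10.7
```

```bash
python3 -c "
from h import *
arc([.48,.4,.32,.26,.22])"
```

```text
t 27.1 [493.6 -38.7 215. ] [-1.549 -0.014 -1.662] F [ 1.1  4.9 -0.2] w 10.7
th now 0.5349 rad 228.1
0.48 [ 0.07  1.07 -0.66]
0.4 [ 0.05  2.68 -1.51]
0.32 [ 0.03  4.35 -2.24]
0.26 [ 0.02  5.64 -2.69]
0.22 [ 0.01  6.52 -2.95]
```

>>> apply_moves:
  rows:
    - [[0,1.07,-0.66],0,0.9]
    - [[0,2.68,-1.51],0,0.9]
    - [[0,4.35,-2.24],0,0.9]
    - [[0,5.64,-2.69],0,0.9]
    - [[0,6.52,-2.95],0,0.9]

```text
time: 27.72
tool_pos: [465.3, -36.3, 148.2]
tcp_rot: [-1.549, -0.013, -1.662]
contact_force: [3.0, 7.2, 0.5]
grip_width: 11.1
```

```bash
python3 -c "
from h import *
arc([.16,.12,.09,.06,.03,.01])"
```

```text
t 27.73 [465.3 -36.3 148.2] [-1.549 -0.013 -1.662] F [3.  7.2 0.5] w 11.1
th now 0.2151 rad 228.2
0.16 [ 0.07  1.23 -0.28]
0.12 [ 0.06  2.12 -0.45]
0.09 [ 0.05  2.8  -0.55]
0.06 [ 0.04  3.48 -0.64]
0.03 [ 0.04  4.16 -0.7 ]
0.01 [ 0.03  4.61 -0.73]
```

>>> apply_moves:
  rows:
    - [[0.05,1.23,-0.28],0,0.9]
    - [[0.05,2.12,-0.45],0,0.9]
    - [[0.05,2.8,-0.55],0,0.9]
    - [[0.05,3.48,-0.64],0,0.9]
    - [[0.05,3.48,-0.64],0,0.9]

```text
time: 28.35
tool_pos: [459.5, -35.9, 112.2]
tcp_rot: [-1.55, -0.011, -1.662]
contact_force: [3.5, 7.4, -6.2]
grip_width: 10.6
```

```bash
python3 -c "
from h import *
arc([.06,.03,.01,0,-.01])"
```

```text
t 28.35 [459.5 -35.9 112.2] [-1.55  -0.011 -1.662] F [ 3.5  7.4 -6.2] w 10.6
th now 0.0552 rad 228.2
0.06 [ 0.08 -0.11  0.02]
0.03 [ 0.07  0.57 -0.04]
0.01 [ 0.07  1.03 -0.07]
0 [ 0.06  1.26 -0.09]
-0.01 [ 0.06  1.48 -0.1 ]
```

>>> apply_moves:
  rows:
    - [[0,0.35,-0.03],0,0.9]
    - [[0,0.7,-0.05],0,0.9]
    - [[0,1.0,-0.07],0,0.9]
    - [[0,1.0,-0.07],0,0.9]

```text
time: 28.85
tool_pos: [458.9, -35.8, 101.6]
tcp_rot: [-1.551, -0.011, -1.663]
contact_force: [2.9, 5.1, -5.4]
grip_width: 11.0
```

```bash
python3 -c "
from h import *
arc([0,-.01])"
```

```text
t 28.85 [458.9 -35.8 101.6] [-1.551 -0.011 -1.663] F [ 2.9  5.1 -5.4] w 11.0
th now 0.0086 rad 228.1
0 [ 0.08  0.2  -0.01]
-0.01 [ 0.08  0.43 -0.02]
```

>>> apply_moves:
  rows:
    - [[0,0.15,0],0,0.9]
    - [[0,0.25,0],0,0.9]
    - [[0,0.25,0],0,0.9]

```text
time: 29.22
tool_pos: [459.0, -35.8, 100.8]
tcp_rot: [-1.55, -0.011, -1.662]
contact_force: [-5.5, 5.5, 20.5]
grip_width: 10.9
```

>>> apply_moves:
  rows:
    - [[0,0.15,0],0,0.9]
    - [[0,0.25,0],0,0.9]
    - [[0,0.25,0],0,0.9]

```text
time: 29.6
tool_pos: [459.0, -35.8, 100.6]
tcp_rot: [-1.548, -0.011, -1.662]
contact_force: [-7.4, 5.3, 27.5]
grip_width: 11.0
```

>>> apply_moves:
  rows:
    - [[0,0,0],0,0.9]
    - [[0,0,0],0,2.4]
    - [[0,0,0],0,2.4]
    - [[0,0,0],0,2.4]
    - [[0,0,0],0,2.4]

```text
time: 30.22
tool_pos: [458.9, -35.9, 100.5]
tcp_rot: [-1.549, -0.011, -1.662]
contact_force: [0.1, 0.6, 1.0]
grip_width: 23.8
```

>>> apply_moves:
  rows:
    - [[0,-2,0],0,2.4]
    - [[0,-5,0],0,2.4]
    - [[0,-10,0],0,2.4]
    - [[0,-14,-2],0,2.4]
    - [[0,-14,-2],0,2.4]

```text
time: 30.85
tool_pos: [436.6, -32.4, 242.7]
tcp_rot: [-1.543, -0.013, -1.662]
contact_force: [0.2, -0.5, 0.7]
grip_width: 23.8
```

```bash
python3 -c "
from h import *
go((459,-36,240))
snap('wrist','w30');im=snap('scene','s30'); crop(im,200,130,400,290,'s30c',4); snap('top','t30')
a=cv2.imread('pics/scene0.png')[145:285,225:345].astype(int);b=im[145:285,225:345].astype(int)
print(abs(a-b).max(2).mean())"
```

```text
t=30.85 pos [436.6 -32.4 242.7] shift cm [0.15 0.34 2.25] F [ 0.2 -0.5  0.7] w 23.8
11.649107142857142
```

View pics/s30c.png

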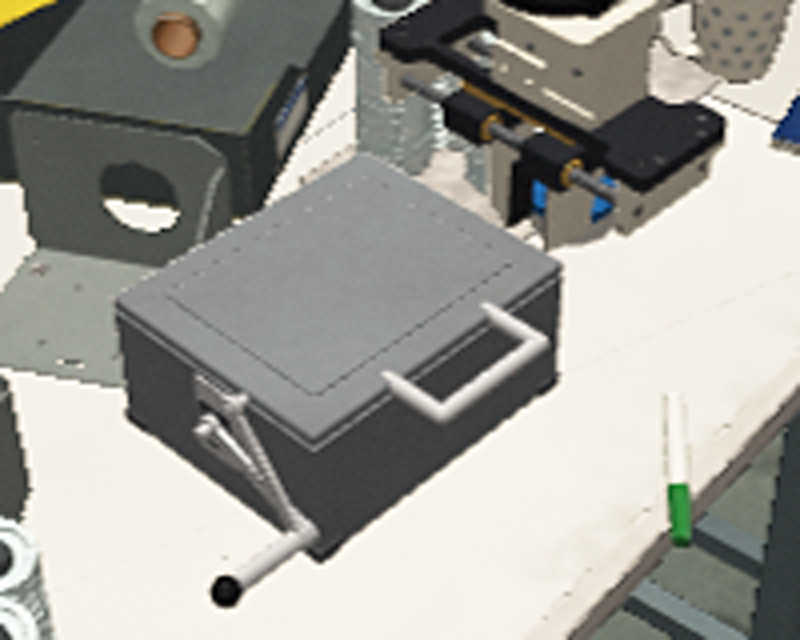

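View pics/w30.png

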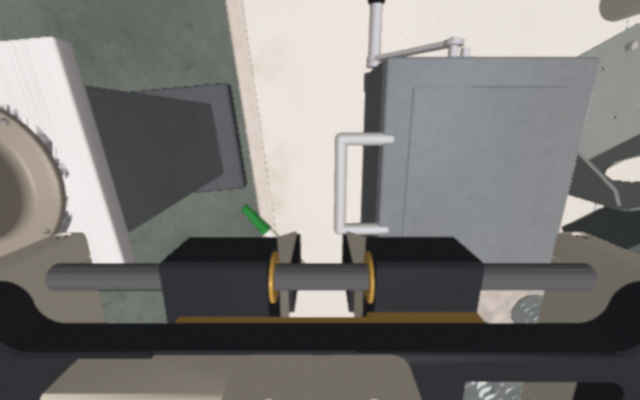

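View pics/t30.png

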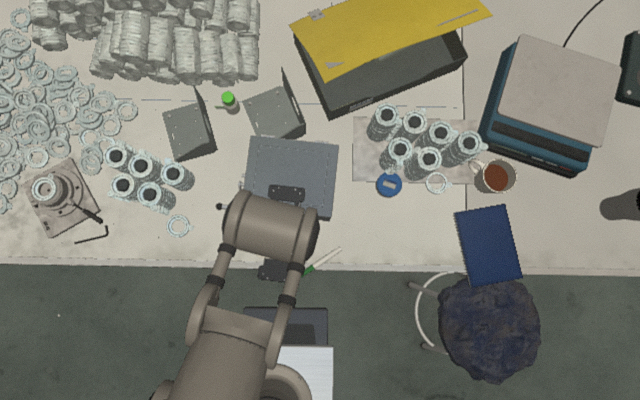

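```bash
python3 -c "
from h import *
a=ball(cv2.imread('pics/scene0.png'));b=ball(cv2.imread('pics/s30.png'));print(a,b)
print(order.close_job())"
```

```text
[((np.float64(281.1), np.float64(267.4)), np.int32(10)), ((np.float64(255.8), np.float64(277.3)), np.int32(38))] [((np.float64(280.7), np.float64(267.7)), np.int32(9)), ((np.float64(255.8), np.float64(277.3)), np.int32(38))]
the job is handed in; nothing more can be done
None
```

The gauge is in its rests, the lid is shut and the job is handed in after about 31 s; no verdict was reported.

**What I did:** I raised the lid by its bar to about 1.386 rad, where the knee went past straight. Easing it back about 0.01 rad sank the knee further. I laid the gauge in the rests and saw both plugs seated. I then drew the knob about 30 mm to the front, regripped the bar and lowered the lid by hand at under 1 rad/s until the force showed it was seated.

**Last checks:**
- **Lid:** the stay's ball is back on exactly the starting pixel (255.8, 277.3), and the lid seam and bar match the first picture.
- **Bystanders:** the tin, rings and marker look unmoved by eye. I did not measure them.
- **Gripper:** it is clear of everything, with about 0 N on the wrist.

**Not measured or not as expected:**
- **Stay lock and strain:** I judged the lock from the pictures and from how the stay moved. I judged foot strain only from bar forces of about 6 N while drawing the stay taut.
- **Lifting force:** there was a brief force of about 30 N at the bar near 1.17 rad because the bar had shifted about 5 mm in the fingers. It was along the lid rather than against the stay, and the stay was not yet taut. I corrected the path.
- **Second grip on the bar:** it was about 9 mm off the bar's middle, with no visible effect.
- **Final press:** I pressed the shut lid with about 28 N before letting go.
- **Gauge after closing:** I could not see it under the lid. The last view of it, just before lowering, showed it seated.

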